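Sort the guide rails, load the rack and latch its keeper

TASK

Sort the batch of aluminium T-section guide rails lying on the instrument bench: lay every sound one (straight and full length) down flat in a lane of its own in the grey carrying rack, and drop every bent or short one in the black scrap bin. When all are sorted, swing the rack's keeper bar fully shut across the rails, past its sprung ball, so that it stays home. Leave the other things on the bench where they are.

Things in the scene. Friction and masses are not known exactly. Their poses are not given: they have to be found in the camera images.
- tray: Carrying rack, fixed, grey plastic, four open lanes side by side. Origin: underside centre, on the bench. Lanes run along its y, centred on y = 0, at x = -75, -25, 25 and 75 mm. A lane is 44 mm wide between 6 mm ribs and 120 mm long between end stops; its floor is 6 mm, ribs and stops 16 mm above the bench. One rail lies lengthwise per lane, flange down.
- catch (a point): Top of the steel catch block of the rack, 48 mm above the bench, 119 mm along the rack's +x; the tip of the keeper bar comes home here. A sprung ball stands up from it on the +y side, a stop cheek (up to 68 mm above the bench) on the -y side.
- keeper (a joint): Swing of the keeper bar about its upright hinge, rad: 0 = fully shut, bar along the rack's +x across all lanes; grows as it opens, counter-clockwise from above, up to 1.9 (bar direction = rack yaw + this). Starts at 1.35 to 1.75. Stiff hinge (about 0.1 N m), stays where left. In the last 0.1 rad it must be pushed over a sprung ball (about 4 N at the handle), then stays home.
- keeper_hinge (a point): On the keeper's hinge axis (at x = -125 mm of the rack), 58 mm above the bench, at the bar's centre line. The bar is a round steel rod 16 mm thick, 256 mm long from this axis; shut, it passes 6 mm above rails that lie properly in their lanes. The hub is 26 mm wide, its top 73 mm above the bench.
- keeper_handle (a point): Top centre of the black upright grip on the bar: a cylinder 18 mm in diameter standing 48 mm out of the bar, its top 114 mm above the bench, 185 mm from the hinge axis.
- bin: Scrap bin, fixed: black open box 230 mm (its x) by 140 mm (its y), 40 mm high, walls and floor 4 mm. Origin: underside centre, on the bench.
- rail1: A sound aluminium guide rail, straight, 100 mm long along its x; inverted T: flange 32 mm wide, 8 mm thick; central web 12 mm thick, top 38 mm above the underside (pinch here). Origin: centre of its underside. May be absent.
- rail2: A sound aluminium guide rail, straight, 100 mm long along its x; inverted T: flange 32 mm wide, 8 mm thick; central web 12 mm thick, top 38 mm above the underside (pinch here). Origin: centre of its underside. May be absent.
- rail3: A sound aluminium guide rail, straight, 100 mm long along its x; inverted T: flange 32 mm wide, 8 mm thick; central web 12 mm thick, top 38 mm above the underside (pinch here). Origin: centre of its underside. May be absent.
- rail4: A sound aluminium guide rail, straight, 100 mm long along its x; inverted T: flange 32 mm wide, 8 mm thick; central web 12 mm thick, top 38 mm above the underside (pinch here). Origin: centre of its underside. May be absent.
- bent1: A bent aluminium guide rail, two straight 50 mm halves meeting at a kink of 0.6 rad; inverted T: flange 32 mm wide, 8 mm thick; central web 12 mm thick, top 38 mm above the underside (pinch here). Origin: underside, near the middle. From above, the kink is at y = +7.5 mm; the half towards -x is centred at (-24, 0) mm and turned +0.3 rad, the other at (+24, 0) mm, turned -0.3 rad. May be absent.
- bent2: A bent aluminium guide rail, two straight 50 mm halves meeting at a kink of 0.6 rad; inverted T: flange 32 mm wide, 8 mm thick; central web 12 mm thick, top 38 mm above the underside (pinch here). Origin: underside, near the middle. From above, the kink is at y = +7.5 mm; the half towards -x is centred at (-24, 0) mm and turned +0.3 rad, the other at (+24, 0) mm, turned -0.3 rad. May be absent.
- short1: A short aluminium guide rail, straight but only 62 mm long along its x; inverted T: flange 32 mm wide, 8 mm thick; central web 12 mm thick, top 38 mm above the underside (pinch here). Origin: centre of its underside. May be absent.
- jar: Bystander, loose: glass jar with a steel lid, 48 mm across, 60 mm high. Origin: underside, about its middle. To be left alone.
- dial: Bystander, loose: spare aluminium control dial, 48 mm across, 32 mm high. Origin: underside, about its middle. To be left alone.
- driver: Bystander, loose: screwdriver, 200 mm long. Origin: underside, about its middle. To be left alone.
- attenuator: Bystander, loose: grey switch box with connectors at its ends, 60 by 150 mm, 54 mm high with its levers. Origin: underside, about its middle. To be left alone.
- connector: Bystander, loose: steel connector elbow, 52 mm long, 20 mm high. Origin: underside, about its middle. To be left alone.
Not all that is in view belongs to the job. Leave any purple look-alike of the short1 alone.

How it is judged:
By the outcome, as a careful person would: the job done as asked, in the order asked, and still so for the second after the job is handed in, with the robot touching nothing.
Of rail1, rail2, rail3, rail4 only 3 to 4 are there at a start; the rules pass over those that are not, and their reading is None.
Of bent1, bent2, short1 only 2 to 3 are there at a start; the rules pass over those that are not, and their reading is None.
At some moment in a run one of rail1, rail2, rail3, rail4, bent1, bent2, short1 may be knocked a few centimetres aside while the robot is not near it.
Once in a run the grip may slacken for a moment while it holds something.
It also fails if it takes over 210 s, if anything falls off the work surface, if the arm or the gripper's body presses on something with over 40 N, if the wrist force passes 120 N, or if a joint passes its speed limit or range.

ROBOT

A 7-joint arm with a two-finger parallel gripper is mounted at the origin on the work surface. World frame = base frame: x ahead of the robot, y to its left, z up, the work surface at z = 0. Lengths are in m, angles in rad, forces in N, time in s.
With the tool pointing down it reaches from about 0.35 to 0.9 m from the base axis. Payload 8.1 kg.
Tool frame: the origin (TCP) lies midway between the tips of the shut fingers; the grasp point (between the pads) lies 19 mm behind it (arm.hold_point_z is the distance from the TCP to the grasp point, in m); z points along the fingers, y is the direction in which the jaws open and shut (so a half turn about z gives the same grasp; the last joint's range is limited). The gripper opens to 92 mm and grips with 3 to 60 N. Pads are 19 mm wide; open, the fingers measure 130 mm over their backs; the gripper's body (75 mm by 190 mm) begins 47 mm behind the grasp point.
Start: joints at [1.046, 0.434, 0.025, 1.573, -0.012, 1.134, -0.075], TCP at [0.256, -0.57, 0.227] pointing down, gripper open.
Joint ranges: [-2.62, 2.62], [-0.44, 2.09], [-1.27, 1.32], [0.08, 2.57], [-1.32, 4.46], [0.12, 2], [-2.74, 2.74]. Speed limits (rad/s): [2.22, 2.22, 3.01, 3.01, 3.14, 3.14, 3.14].

INTERFACE

Orientations are given as a rotation vector (axis times angle).
In Python, from cell import arm gives the robot as it stands.
- The arm moves only by the shell command python3 -m pendant 'ROWS' [FORCE]. ROWS is JSON, a list of rows, each a list of 3 entries, a list of its own where there are three numbers: the shift along the tool's x, y, z in m, then the turn, a rotation vector about the tool's x, y, z in degrees, then the finger opening in m, from 0 to 0.0918. A call has 1 to 10 rows; each row shifts and turns the commanded pose from where the row before left it, along the tool's axes as they then stand; what a row does not reach is not made up. A row lasts 1/8 s, in which the tool goes at most 62.5 mm and 10.7 degrees, less where a joint would pass 70% of its speed; a pose out of reach is approached as far as the arm can. A call with a gripper value outside its range is refused whole. The fingers move at their own pace and stop on an object; FORCE is the grip in N (left out, the last holds). Time passes only in rows, so rows that do not move let the fingers close. It gives the time, the measured TCP pose, the force and the opening at its end, in the units of the state.
- arm.observe(): the state, without advancing time (a new reading comes with each control period).
- arm.get_image(name): name is "scene" or "side" or "wrist"; returns (picture, depth): 480x640x3 uint8, red, green, blue; 480x640 float32, m along the optical axis (not along the pixel's ray), 0 where there is no reading.
- arm.camera_params(name): a dict with "fovy" (degrees; the focal length in pixels is half the picture's height over the tangent of half this angle, whatever the lens; pixels are square), "cx", "cy" (the principal point, pixels), "rvec" (rotation vector, rad) and "tvec" (3), from world to camera coordinates, as OpenCV has them; the wrist camera has in their place "mount" (4x4, takes a point from camera to tool coordinates, whose origin is the TCP and whose axes are the flange's). Camera axes: x right, y down, z forward; pixel columns grow to the right and rows downward; lengths in m; the calibration is good to about 2 mm. A picture is of the moment at which its call begins: read the wrist's pose just before it. camera_params takes no time and is no camera call.
- arm.sign_off(): hands the job in, once; it reports no verdict.
Trained networks look in the newest picture that a camera, given by its name, has taken for a name from the list of things; names that differ only in an ending like _2 or _b are one class to them, and where a whole thing is asked for, a point or a joint stands for the part that bears it (a point fixed in the world has none). Each returns a list of dicts, best first, with "conf" (0 to 1); they miss things now and then, are a little off and sometimes report something else, mostly with a low value. They report only what shows in the picture. A call takes as long as a camera call. They do not tell look-alikes from the thing itself.
- arm.look_for(camera, label): "rect" ([centre column, centre row, width, height] in pixels, round what is visible of it).
- arm.masks_of(camera, label): "pixels" (480x640 bool, what is visible of it) and "rect" ([centre column, centre row, width, height] in pixels, round what is visible of it).
The state is a dict: "clock": time; "joints": joint angles; "dq": joint speeds; "joint_efforts": joint torques, N m; "position": TCP position; "ee_rot": TCP orientation; "force": force on the tool from outside, world axes, zero at the start; "ft_torque": the same for the moment, N m; "width": opening from 0.0 (shut) to 1.0 (fully open).
Only numpy, scipy, OpenCV 4.12 (cv2) and the standard library are available. Lean on these libraries where they do the work, as an engineer would, in place of code of your own. Each camera call takes 0.05 s, during which the arm holds its last target.

## Working session

There is one attempt and no reset: what is moved stays moved. The work goes in short steps, Python scripts to look and compute and a shell command to move; the robot and the scene stay as the last step left them, time stands still between calls to the robot, and variables do not carry over. Pictures are saved under pics/ and viewed, and the job is handed in when it is done.

```bash
ls -la; mkdir -p pics
python3 - <<'E'
from cell import arm
import cv2
print(arm.observe())
for c in ("scene","side","wrist"):
    p,d=arm.get_image(c); cv2.imwrite(f"pics/{c}0.png",p[:,:,::-1]); print(c,arm.camera_params(c), p.shape,(d>0).mean())
E
```

```text
total 12
drwxr-xr-x  3 agent agent 4096 Dec  7 15:46 .
drwxr-xr-x 23 root  root  4096 Dec  7 15:46 ..
drwxr-xr-x  2 agent agent 4096 Dec  7 15:46 pics
{'clock': 0.0, 'joints': array([ 1.04636079,  0.43521724,  0.02497229,  1.57406832, -0.01164702,
        1.13401029, -0.07508334]), 'dq': array([-0.00064444,  0.000157  ,  0.00072053,  0.00011967,  0.00044866,
        0.00076953, -0.00054095]), 'joint_efforts': array([-1.67506430e-03, -6.67842793e+01,  9.84719731e-01, -3.14457929e+01,
       -6.04147674e-02,  4.28659644e-02,  2.25358858e-04]), 'position': array([ 0.25565483, -0.56976988,  0.22595965]), 'ee_rot': array([-3.07052940e+00, -6.57290934e-01,  6.62577956e-04]), 'force': array([ 0.17989858, -0.04931938,  0.69285335]), 'ft_torque': array([ 0.01747562, -0.04067309,  0.03688884]), 'width': 1.0026332596621723}
scene {'fovy': 53.27511331567485, 'cx': 315.98363259643776, 'cy': 234.73382820389256, 'rvec': array([ 1.09810763,  2.36096984, -1.03904454]), 'tvec': array([ 0.38586943, -0.25976546,  1.38374826])} (480, 640, 3) 0.9960709635416667
side {'fovy': 42.65803440074662, 'cx': 322.29515533949746, 'cy': 249.0430178838642, 'rvec': array([ 0.16882457, -2.65158532,  1.55194861]), 'tvec': array([0.58669088, 0.12685253, 1.52180125])} (480, 640, 3) 0.9958333333333333
wrist {'fovy': 60.342257612014336, 'cx': 321.4533005500019, 'cy': 237.55110841733392, 'mount': array([[-4.99646836e-04, -9.61170767e-01, -2.75953813e-01,
         7.47711740e-02],
       [ 9.99999242e-01, -1.69790327e-04, -1.21922199e-03,
         2.16774257e-04],
       [ 1.12502625e-03, -2.75954213e-01,  9.61170124e-01,
        -1.57504289e-01],
       [ 0.00000000e+00,  0.00000000e+00,  0.00000000e+00,
         1.00000000e+00]])} (480, 640, 3) 0.995947265625
```

View pics/scene0.png

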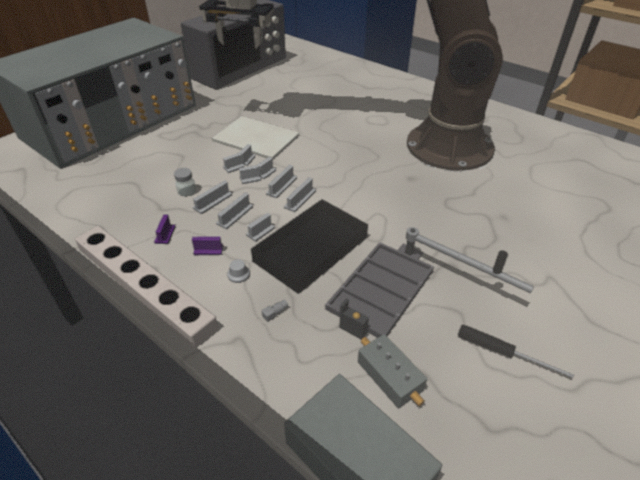

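View pics/side0.png

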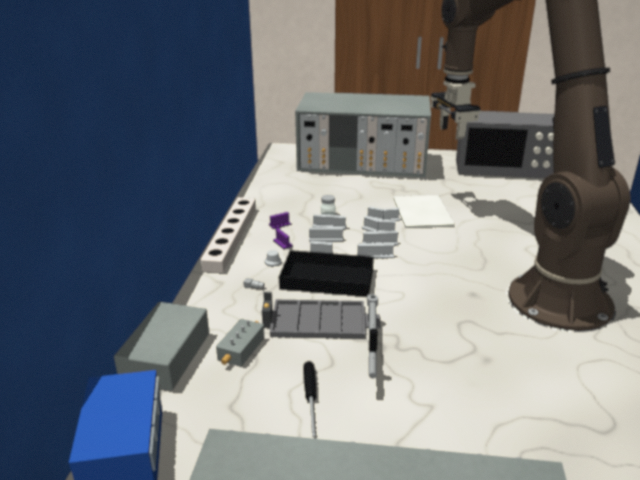

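View pics/wrist0.png

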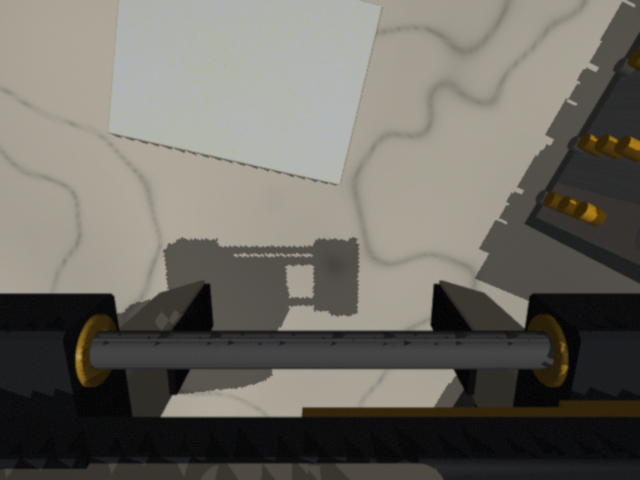

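The scene view shows seven aluminium rails at about (238,157), (257,170), (282,181), (300,193), (211,196), (234,209) and (261,227). The first two look bent and the last looks short. Purple look-alikes are at (165,230) and (207,245). The bin is at (310,245), the rack at (380,290), and the open keeper has its handle at (501,260). Next I build the measuring helpers.

```bash
cat > h.py <<'E'
import numpy as np, cv2
from scipy.spatial.transform import Rotation as R
from cell import arm
def cam(name,obs=None):
    p=arm.camera_params(name); f=240/np.tan(np.radians(p["fovy"]/2))
    K=np.array([[f,0,p["cx"]],[0,f,p["cy"]],[0,0,1]])
    if name=="wrist":
        T=np.eye(4); T[:3,:3]=R.from_rotvec(obs["ee_rot"]).as_matrix(); T[:3,3]=obs["position"]
        M=T@p["mount"]          # cam->world
    else:
        W=np.eye(4); W[:3,:3]=R.from_rotvec(p["rvec"]).as_matrix(); W[:3,3]=p["tvec"]; M=np.linalg.inv(W)
    return K,M
def shot(name,save=None):
    o=arm.observe(); p,d=arm.get_image(name); K,M=cam(name,o)
    if save: cv2.imwrite("pics/"+save,p[:,:,::-1])
    v,u=np.mgrid[:480,:640]
    P=np.stack([(u-K[0,2])/K[0,0]*d,(v-K[1,2])/K[1,1]*d,d],-1)@M[:3,:3].T+M[:3,3]
    P[d<=0]=np.nan
    return p,P,K,M
def proj(K,M,X):
    Xc=(np.atleast_2d(X)-M[:3,3])@M[:3,:3]; q=Xc@K.T; return q[:,:2]/q[:,2:]
def heightmap(P,p,x0,x1,y0,y1,res=0.002,sc=1):
    """top view: rows = -x (x up), cols = -y (y left)"""
    h=int((x1-x0)/res); w=int((y1-y0)/res); im=np.zeros((h,w,3),np.uint8); z=np.full((h,w),-1.)
    Q=P.reshape(-1,3); C=p.reshape(-1,3); ok=np.isfinite(Q[:,0]); Q=Q[ok];C=C[ok]
    r=((x1-Q[:,0])/res).astype(int); c=((y1-Q[:,1])/res).astype(int)
    m=(r>=0)&(r<h)&(c>=0)&(c<w)
    for i in np.argsort(Q[:,2]):
        if m[i]: im[r[i],c[i]]=C[i]; z[r[i],c[i]]=Q[i,2]
    return im,z
def rect(Q):
    return cv2.minAreaRect((Q*1000).astype(np.float32))
def tool(o=None):
    o=o or arm.observe(); Rm=R.from_rotvec(o["ee_rot"]).as_matrix()
    return o["position"],Rm
E
python3 - <<'E'
from h import *
for c in ("scene","side"):
    p,P,K,M=shot(c)
    print(c,M[:3,3])
    # table plane check
    for lab in ("rail1","bent1","short1","tray","bin","keeper_handle","keeper","jar","dial","driver","attenuator","connector"):
        for m in arm.masks_of(c,lab):
            Q=P[m["pixels"]]; Q=Q[np.isfinite(Q[:,0])]
            if len(Q)<15: continue
            top=np.percentile(Q[:,2],97)
            T=Q[Q[:,2]>0.028] if lab[:4] in("rail","bent","shor") else Q
            if len(T)<6:T=Q
            (cx,cy),(w,h),a=rect(T[:,:2])
            print(c,lab,round(m["conf"],2),np.round(m["rect"][:2]),"n",len(Q),"ztop %.3f zmin %.3f"%(top,np.percentile(Q[:,2],3)),"ctr",np.round([cx,cy]),"wh %.0f %.0f ang %.0f"%(w,h,a))
E
```

```text
scene [1.16047104 0.47774211 0.7457895 ]
scene rail1 0.89 [299. 195.] n 540 ztop 0.038 zmin 0.000 ctr [ 467. -165.] wh 101 14 ang 9
scene rail1 0.78 [280. 182.] n 523 ztop 0.037 zmin -0.001 ctr [ 457. -239.] wh 102 15 ang 10
scene rail1 0.62 [239. 269.] n 416 ztop 0.032 zmin -0.000 ctr [741. -95.] wh 33 29 ang 68
scene rail1 0.58 [214. 196.] n 691 ztop 0.037 zmin -0.001 ctr [ 615. -327.] wh 17 100 ang 89
scene rail1 0.55 [235. 210.] n 655 ztop 0.037 zmin -0.000 ctr [ 615. -245.] wh 100 15 ang 7
scene bent1 0.87 [259. 172.] n 568 ztop 0.037 zmin -0.000 ctr [ 465. -317.] wh 26 95 ang 75
scene bent1 0.78 [238. 158.] n 554 ztop 0.037 zmin -0.002 ctr [ 469. -392.] wh 122 59 ang 35
scene short1 0.87 [206. 247.] n 567 ztop 0.037 zmin -0.001 ctr [ 734. -202.] wh 16 61 ang 41
scene short1 0.77 [165. 228.] n 391 ztop 0.038 zmin 0.000 ctr [ 766. -316.] wh 61 13 ang 36
scene short1 0.7 [259. 228.] n 495 ztop 0.037 zmin -0.002 ctr [ 617. -155.] wh 17 63 ang 83
scene tray 0.87 [430. 282.] n 7433 ztop 0.070 zmin 0.002 ctr [506. 207.] wh 267 427 ang 57
scene bin 0.76 [310. 245.] n 6061 ztop 0.038 zm
[... 2509 characters left out ...]
335.] n 4769 ztop 0.082 zmin 0.001 ctr [573. 237.] wh 275 347 ang 0
side jar 0.69 [328. 203.] n 284 ztop 0.060 zmin 0.002 ctr [ 633. -474.] wh 44 193 ang 6
side jar 0.53 [376. 251.] n 495 ztop 0.038 zmin 0.000 ctr [ 458. -157.] wh 108 44 ang 16
side jar 0.49 [322. 335.] n 4624 ztop 0.082 zmin 0.001 ctr [577. 251.] wh 290 327 ang 2
side dial 0.47 [275. 260.] n 226 ztop 0.032 zmin -0.000 ctr [739. -92.] wh 45 55 ang 23
side driver 0.78 [310. 399.] n 538 ztop 0.026 zmin 0.009 ctr [560. 431.] wh 26 199 ang 11
side attenuator 0.92 [240. 344.] n 1566 ztop 0.045 zmin 0.001 ctr [746. 270.] wh 182 95 ang 76
side attenuator 0.39 [376. 251.] n 484 ztop 0.038 zmin 0.003 ctr [ 457. -145.] wh 97 79 ang 24
```

Run:
```python
from h import *
ps,Ps,_,_=shot("scene"); pd,Pd,_,_=shot("side")
P=np.concatenate([Ps.reshape(-1,3),Pd.reshape(-1,3)]); p=np.concatenate([ps.reshape(-1,3),pd.reshape(-1,3)])
im,z=heightmap(P,p,0.36,0.82,-0.48,0.48,0.0025)
im=cv2.resize(im,None,fx=2,fy=2,interpolation=cv2.INTER_NEAREST)
zz=cv2.applyColorMap(np.uint8(np.clip(z,0,0.12)/0.12*255),cv2.COLORMAP_JET); 
zz=cv2.resize(zz,None,fx=2,fy=2,interpolation=cv2.INTER_NEAREST)
cv2.imwrite("pics/top.png",im[:,:,::-1]); cv2.imwrite("pics/topz.png",zz)
for n,Q in(("scene",Ps.reshape(-1,3)),("side",Pd.reshape(-1,3))):
  print(n)
  for nm,c in dict(A=(467,-163),B=(457,-239),C=(615,-327),D=(615,-245),b1=(465,-317),b2=(465,-392),s=(616,-155)).items():
    m=(abs(Q[:,0]*1000-c[0])<62)&(abs(Q[:,1]*1000-c[1])<38)&(Q[:,2]>0.034)&(Q[:,2]<0.042)
    if m.sum()<5: continue
    q=Q[m]; (cx,cy),(w,h),a=rect(q[:,:2]); print(nm,m.sum(),np.round([cx,cy,w,h,a],1),"z %.4f"%np.median(q[:,2]))
```

```text
scene
A 121 [ 468.4 -165.1  100.4   14.2    7.4] z 0.0360
B 117 [ 456.6 -239.   103.4   14.1   11.2] z 0.0357
C 126 [ 614.4 -325.3   15.    98.6   88.6] z 0.0359
D 139 [ 614.4 -244.2  100.2   14.9    9. ] z 0.0360
b1 106 [ 464.1 -318.1   23.9   96.4   79.1] z 0.0359
b2 94 [ 454.9 -397.6   97.    26.6    0.8] z 0.0356
s 97 [ 616.3 -155.6   14.6   61.5   89.8] z 0.0359
side
A 89 [ 463.9 -159.    96.9   18.2    6.1] z 0.0366
B 89 [ 454.7 -233.8   99.4   25.6    8.7] z 0.0368
C 71 [ 612.3 -322.7   21.8   97.8   89.8] z 0.0361
D 68 [ 612.7 -237.6   95.6   18.3    7.4] z 0.0365
b1 72 [ 462.2 -312.5   28.8   94.5   77.9] z 0.0368
b2 68 [ 453.6 -391.5   30.    92.8   89.1] z 0.0366
s 61 [ 614.7 -150.5   21.3   60.    79.9] z 0.0363
```

View pics/top.png

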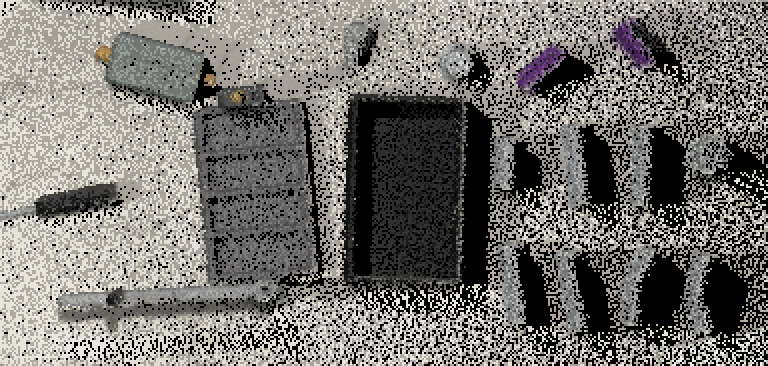

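View pics/topz.png

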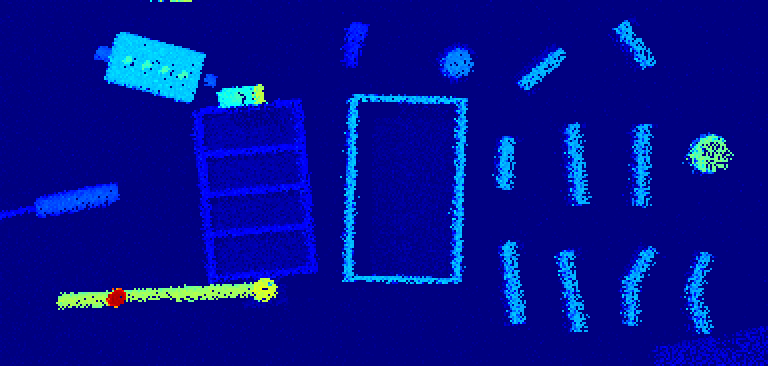

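The top map (x up, y left) shows all parts clearly. A, B, C and D are straight and about 100 mm long. Two are kinked, one is about 62 mm, and the purple pair is separate. Next I fit the rack, bin, keeper and tool pose.

Run:
```python
from h import *
o=arm.observe(); t,Rm=tool(o); print("tool x",Rm[:,0].round(3),"y",Rm[:,1].round(3),"z",Rm[:,2].round(3))
for n in("scene","side"):
    p,P,K,M=shot(n); Q=P.reshape(-1,3); Q=Q[np.isfinite(Q[:,0])]
    def box(x0,x1,y0,y1,z0,z1):
        return Q[(Q[:,0]>x0)&(Q[:,0]<x1)&(Q[:,1]>y0)&(Q[:,1]<y1)&(Q[:,2]>z0)&(Q[:,2]<z1)]
    def rr(nm,q): 
        r=rect(q[:,:2]); print(n,nm,len(q),np.round([*r[0],*r[1],r[2]],1),"z",q[:,2].mean().round(4))
    rr("rack top",box(.465,.712,.07,.255,.0145,.0175))
    rr("bin top",box(.44,.73,-.12,.065,.037,.042))
    h=box(.40,.50,.1,.45,.105,.12); print(n,"handle",len(h),h[:,:2].mean(0),h[:,2].max()); rr("handle",h)
    rr("hub",box(.40,.52,.1,.19,.070,.078))
    b=box(.40,.50,.19,.43,.062,.068); 
    v=cv2.fitLine(b[:,:2].astype(np.float32),cv2.DIST_HUBER,0,.01,.01).ravel(); print("bar line",v, "deg",np.degrees(np.arctan2(v[1],v[0])))
    c=box(.66,.75,.12,.23,.040,.052); rr("catch48",c)
    c=box(.66,.75,.12,.23,.062,.072); rr("cheek68",c)
    tb=box(.5,.7,-.45,-.1,-.01,.006); print("table z",np.median(tb[:,2]))
    # bars floor
    f=box(.49,.67,.10,.21,.004,.009); print("lane floor z",np.median(f[:,2]),len(f))
```

```text
tool x [ 0.912  0.409 -0.   ] y [ 0.409 -0.912  0.   ] z [ 0. -0. -1.]
scene rack top 492 [588.6 159.7 246.4 132.5   5.6] z 0.0154
scene bin top 339 [584.5 -28.5 141.7 232.7  88.1] z 0.0384
scene handle 76 [0.44933256 0.33227508] 0.11383224848580908
scene handle 76 [447.6 332.   17.   16.3  66.9] z 0.1105
scene hub 20 [460.3 148.6  14.7  16.2  89.4] z 0.0714
bar line [ 0.05206157 -0.9986439   0.4501374   0.3166176 ] deg -87.01574
scene catch48 283 [699.9 175.7  22.2  51.1   4.2] z 0.0461
scene cheek68 39 [702.4 154.4  19.    6.1   9. ] z 0.0658
table z -0.0018335618649163443
lane floor z 0.005162829468573271 1692
side rack top 396 [590.5 166.  237.4 139.5   6.4] z 0.0158
side bin top 248 [582.  -23.7 147.9 230.4  88. ] z 0.0389
side handle 62 [0.44589081 0.33759444] 0.1176178577079362
side handle 62 [446.3 337.3  16.1  18.    4.3] z 0.1111
side hub 23 [453.4 153.   24.2  19.6  86.4] z 0.0713
bar line [ 0.05335486 -0.9985756   0.4474609   0.30871737] deg -86.941536
side catch48 133 [698.8 179.8  21.2  56.2   5.2] z 0.0467
side cheek68 28 [701.4 158.3  11.5  18.9  85. ] z 0.066
table z -0.0010765901758102991
lane floor z 0.0056476970211486455 1255
```

```bash
cat > go.py <<'E'
import sys
from h import *
# usage: go.py x y z yaw(deg of tool x)  -> turn about tool z first, then shift in turned tool axes
x,y,z,yaw=map(float,sys.argv[1:5])
o=arm.observe(); t,Rm=tool(o); cy=np.degrees(np.arctan2(Rm[1,0],Rm[0,0]))
tilt=np.degrees(np.arccos(-Rm[2,2]))
dz=-(yaw-cy); dz=(dz+180)%360-180
yr=np.radians(yaw); ex=np.array([np.cos(yr),np.sin(yr)]); ey=np.array([np.sin(yr),-np.cos(yr)])
d=np.array([x,y])-t[:2]
print("t=%.2f pos"%o["clock"],t.round(4),"yaw %.1f tilt %.2f w %.3f"%(cy,tilt,o["width"]),"turn z %.1f deg"%dz,"| then shift x %.4f y %.4f z %.4f"%(d@ex,d@ey,t[2]-z),"| q",o["joints"].round(2),"F",o["force"].round(1))
E
python3 go.py 0.50 -0.25 0.30 8
```

```text
t=1.65 pos [ 0.2559 -0.5702  0.2267] yaw 24.2 tilt 0.00 w 0.999 turn z 16.2 deg | then shift x 0.2863 y -0.2831 z -0.0733 | q [ 1.05  0.43  0.02  1.57 -0.01  1.13 -0.08] F [-0.2  0.5  0.2]
```

```bash
python3 -m pendant '[[[0,0,-0.036],[0,0,8.1],0.09],[[0,0,-0.037],[0,0,8.1],0.06],[[0.041,-0.040,0],[0,0,0],0.06],[[0.041,-0.040,0],[0,0,0],0.06],[[0.041,-0.040,0],[0,0,0],0.06],[[0.041,-0.041,0],[0,0,0],0.06],[[0.041,-0.041,0],[0,0,0],0.06],[[0.041,-0.041,0],[0,0,0],0.06],[[0.040,-0.040,0],[0,0,0],0.06],[[0,0,0],[0,0,0],0.06]]' 40; python3 go.py 0.5 -0.25 0.3 8
python3 - <<'E'
from h import *
p,P,K,M=shot("wrist","w1.png"); Q=P.reshape(-1,3)
for nm,c in dict(A=(467,-163),B=(457,-239),C=(615,-327),D=(615,-245),b1=(465,-317),b2=(465,-392),s=(616,-155)).items():
    m=(abs(Q[:,0]*1000-c[0])<62)&(abs(Q[:,1]*1000-c[1])<38)&(Q[:,2]>0.033)&(Q[:,2]<0.043)
    if m.sum()<5: continue
    q=Q[m]; r=rect(q[:,:2]); print(nm,m.sum(),np.round([*r[0],*r[1],r[2]],1),"mean",q[:,:2].mean(0).round(4),"z %.4f"%np.median(q[:,2]))
E
```

```text
clock: 2.9
position: [0.5028, -0.245, 0.2997]
ee_rot: [-3.131, -0.231, -0.002]
force: [0.3, 0.0, -0.3]
width: 0.652
t=2.90 pos [ 0.5028 -0.245   0.2997] yaw 8.5 tilt 0.14 w 0.652 turn z 0.5 deg | then shift x -0.0035 y 0.0045 z -0.0003 | q [ 0.43  0.28 -0.09  1.62  0.02  1.24 -1.09] F [ 0.3  0.  -0.3]
A 1119 [ 465.6 -164.6   99.4   12.7    8.3] mean [ 0.4676 -0.1649] z 0.0375
B 1038 [ 455.1 -238.3   99.8   12.1   10.4] mean [ 0.4568 -0.2381] z 0.0374
C 1429 [ 613.2 -325.5   12.6  100.3   89.3] mean [ 0.6146 -0.3252] z 0.0373
D 1401 [ 613.5 -243.9   99.8   12.     7. ] mean [ 0.6149 -0.2437] z 0.0374
b1 1073 [ 462.7 -318.2   25.1   97.3   76.2] mean [ 0.4644 -0.3182] z 0.0373
b2 1037 [ 453.5 -396.8   97.4   24.7    0.6] mean [ 0.456  -0.3965] z 0.0372
s 934 [ 615.7 -155.    12.4   62.    88.2] mean [ 0.6162 -0.1553] z 0.0375
```

View pics/w1.png

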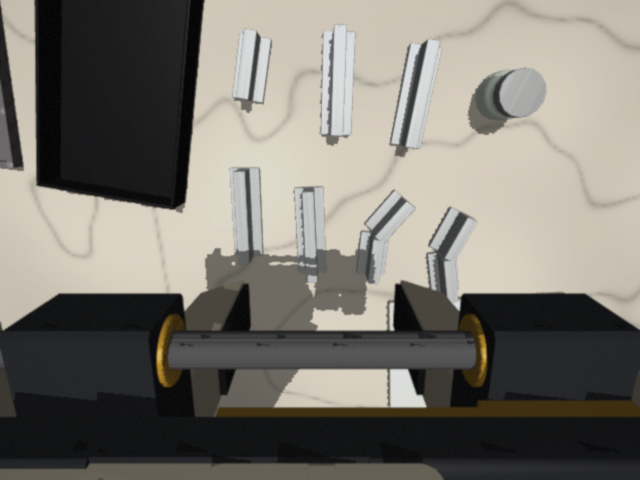

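All seven job parts show in the wrist view: short at (252,66), D at (338,80), C at (415,95), A at (246,212), B at (311,232), bent at (385,235) and (452,250). The web tops measure z≈0.037 as expected. What could be taken for short1: the grey 62 mm one at scene (259,228), and the purple ones at scene (206,247) and (165,228). I choose the grey one and will check it in a crop on the way.

```bash
python3 - <<'E'
from h import *
p,P,K,M=shot("scene"); cv2.imwrite("pics/crop1.png",cv2.resize(p[140:280,140:330,::-1],None,fx=4,fy=4))
p,P,K,M=shot("wrist"); Q=P.reshape(-1,3)
# bent halves
for nm,c in dict(b1=(464,-318),b2=(456,-397)).items():
    m=(abs(Q[:,0]*1000-c[0])<58)&(abs(Q[:,1]*1000-c[1])<36)&(Q[:,2]>0.033)&(Q[:,2]<0.043); q=Q[m][:,:2]
    xm=(q[:,0].min()+q[:,0].max())/2
    for s,k in(("near",q[:,0]<xm-.006),("far",q[:,0]>xm+.006)):
        r=rect(q[k]); v=cv2.fitLine(q[k].astype(np.float32),2,0,.01,.01).ravel(); print(nm,s,np.round([*r[0],*r[1]],1),"yaw %.1f"%np.degrees(np.arctan(v[1]/v[0])))
E
python3 go.py 0.616 -0.155 0.13 -1.8
```

```text
b1 near [ 435.2 -312.7   41.4   12.2] yaw 3.1
b1 far [ 486.3 -324.2   12.4   48.3] yaw -32.4
b2 near [ 427.6 -398.3   46.2   12.5] yaw 20.5
b2 far [ 479.8 -397.6   12.7   44. ] yaw -17.2
t=3.05 pos [ 0.4994 -0.2511  0.2997] yaw 7.9 tilt 0.04 w 0.653 turn z 9.7 deg | then shift x 0.1135 y -0.0997 z 0.1697 | q [ 0.44  0.28 -0.09  1.62  0.03  1.24 -1.09] F [-0.8 -0.5 -0.5]
```

View pics/crop1.png

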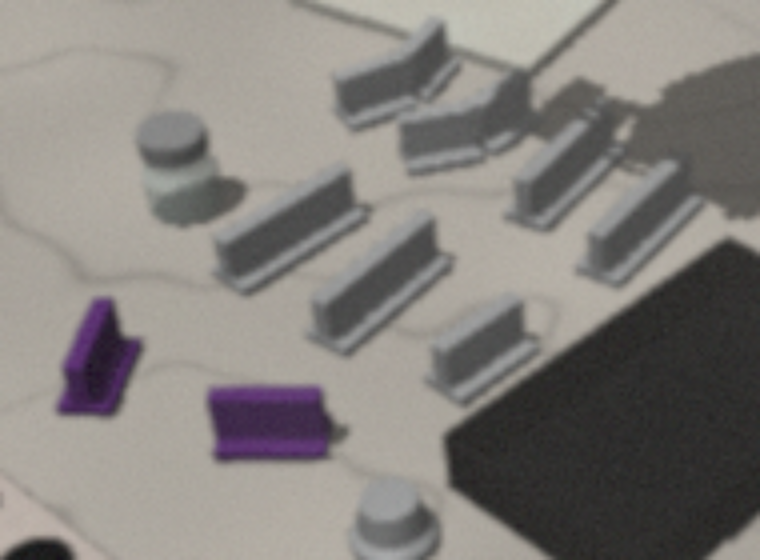

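The crop confirms the grey short rail at (485,345) in the crop, clearly apart from the purple pair at (100,355) and (270,425). I reach for it first.

```bash
python3 -m pendant '[[[0,0,0.04],[0,0,9.7],0.04],[[0.038,-0.033,0.043],[0,0,0],0.04],[[0.038,-0.033,0.043],[0,0,0],0.04],[[0.0375,-0.0337,0.044],[0,0,0],0.04],[[0,0,0.05],[0,0,0],0.04],[[0,0,0],[0,0,0],0.04],[[0,0,0],[0,0,0],0.04]]' 40; python3 go.py 0.616 -0.155 0.011 -1.8
```

```text
clock: 3.92
position: [0.6097, -0.162, 0.0892]
ee_rot: [3.14, -0.052, 0.002]
force: [0.0, -0.7, 0.9]
width: 0.436
t=3.92 pos [ 0.6097 -0.162   0.0892] yaw -1.9 tilt 0.11 w 0.436 turn z -0.1 deg | then shift x 0.0061 y -0.0072 z 0.0782 | q [ 0.23  0.58 -0.09  1.7   0.06  0.86 -1.49] F [ 0.  -0.7  0.9]
```

```bash
python3 -m pendant '[[[0.006,-0.007,0.026],[0,0,0],0.04],[[0,0,0.026],[0,0,0],0.04],[[0,0,0.026],[0,0,0],0.04],[[0,0,0],[0,0,0],0.04],[[0,0,0],[0,0,0],0.006],[[0,0,0],[0,0,0],0.006],[[0,0,0],[0,0,0],0.006],[[0,0,0],[0,0,0],0.006]]' 40; python3 go.py 0.616 -0.155 0.011 -1.8
```

```text
clock: 4.92
position: [0.6162, -0.1534, 0.0104]
ee_rot: [3.141, -0.048, 0.002]
force: [-1.7, -0.1, 7.3]
width: 0.127
t=4.92 pos [ 0.6162 -0.1534  0.0104] yaw -1.7 tilt 0.08 w 0.127 turn z 0.1 deg | then shift x -0.0002 y 0.0016 z -0.0006 | q [ 0.21  0.69 -0.08  1.74  0.08  0.72 -1.51] F [-1.7 -0.1  7.3]
```

```bash
python3 -m pendant '[[[0,0,-0.04],[0,0,0],0.006],[[0,0,-0.04],[0,0,0],0.006],[[0.012,-0.042,0],[0,0,0],0.006],[[0.012,-0.042,0],[0,0,0],0.006],[[0.012,-0.042,0],[0,0,0],0.006],[[0,0,0],[0,0,0],0.006]]' 40; python3 go.py 0.65 -0.03 0.035 -1.8
```

```text
clock: 5.68
position: [0.6561, -0.0221, 0.0894]
ee_rot: [-3.138, 0.037, -0.0]
force: [0.3, -1.0, -1.3]
width: 0.132
t=5.67 pos [ 0.6561 -0.0221  0.0894] yaw -1.3 tilt 0.19 w 0.132 turn z 0.5 deg | then shift x -0.0059 y 0.0081 z 0.0544 | q [ 0.02  0.62 -0.09  1.63  0.07  0.9  -1.7 ] F [ 0.3 -1.  -1.3]
```

```bash
python3 -m pendant '[[[0,0,0.03],[0,0,0],0.006],[[0,0,0.03],[0,0,0],0.006],[[0,0,0],[0,0,0],0.006],[[0,0,0],[0,0,0],0.03],[[0,0,0],[0,0,0],0.03],[[0,0,0],[0,0,0],0.03],[[0,0,-0.05],[0,0,0],0.03],[[0,0,-0.05],[0,0,0],0.04],[[0,0,0],[0,0,0],0.04]]' 40; python3 go.py 0.4385 -0.3125 0.130 3.1
python3 - <<'E'
from h import *
p,P,K,M=shot("wrist","w2.png")
p,P,K,M=shot("scene","s2.png")
E
```

```text
clock: 6.8
position: [0.6587, -0.0281, 0.1348]
ee_rot: [-3.141, 0.048, -0.014]
force: [0.5, -0.3, -0.1]
width: 0.426
t=6.80 pos [ 0.6587 -0.0281  0.1348] yaw -1.7 tilt 0.52 w 0.426 turn z -4.8 deg | then shift x -0.2352 y 0.2721 z 0.0048 | q [ 0.02  0.57 -0.09  1.59  0.06  0.98 -1.69] F [ 0.5 -0.3 -0.1]
```

View pics/w2.png

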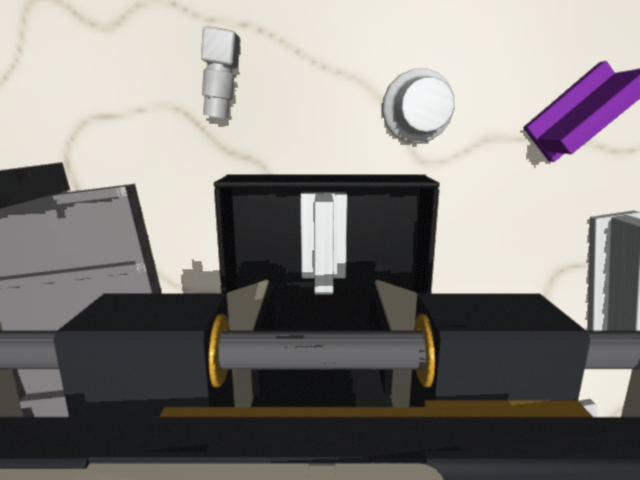

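View pics/s2.png

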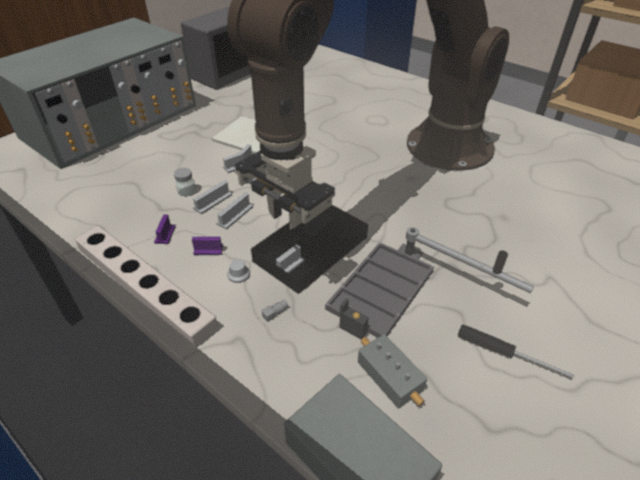

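The short rail lies in the bin, at (323,240) in the wrist view. Next I take bent rail b1 by its near half.

```bash
python3 -m pendant '[[[0,0,0],[0,0,-4.8],0.04],[[-0.036,0.042,0],[0,0,0],0.04],[[-0.036,0.042,0],[0,0,0],0.04],[[-0.036,0.042,0],[0,0,0],0.04],[[-0.036,0.042,0],[0,0,0],0.04],[[-0.036,0.042,0],[0,0,0],0.04],[[-0.036,0.042,0],[0,0,0],0.04],[[-0.019,0.020,0],[0,0,0],0.04],[[0,0,0],[0,0,0],0.04],[[0,0,0],[0,0,0],0.04]]' 40; python3 go.py 0.4385 -0.3125 0.011 3.1
python3 - <<'E'
from h import *
p,P,K,M=shot("wrist","w3.png"); Q=P.reshape(-1,3)
for nm,c in dict(b1=(464,-318)).items():
    m=(abs(Q[:,0]*1000-c[0])<62)&(abs(Q[:,1]*1000-c[1])<38)&(Q[:,2]>0.033)&(Q[:,2]<0.043)
    q=Q[m]; r=rect(q[:,:2]); print(nm,m.sum(),np.round([*r[0],*r[1],r[2]],1),q[:,:2].min(0),q[:,:2].max(0))
E
```

```text
clock: 8.15
position: [0.4356, -0.3113, 0.1288]
ee_rot: [-3.139, -0.085, 0.001]
force: [-0.4, -0.4, 0.2]
width: 0.435
t=8.15 pos [ 0.4356 -0.3113  0.1288] yaw 3.1 tilt 0.08 w 0.435 turn z 0.0 deg | then shift x 0.0029 y 0.0013 z 0.1178 | q [ 0.59  0.4  -0.09  1.9   0.04  0.84 -1.04] F [-0.4 -0.4  0.2]
b1 3169 [ 462.8 -318.4   25.2   97.3   75.9] [ 0.41476478 -0.34130411] [ 0.50927226 -0.30552227]
```

View pics/w3.png

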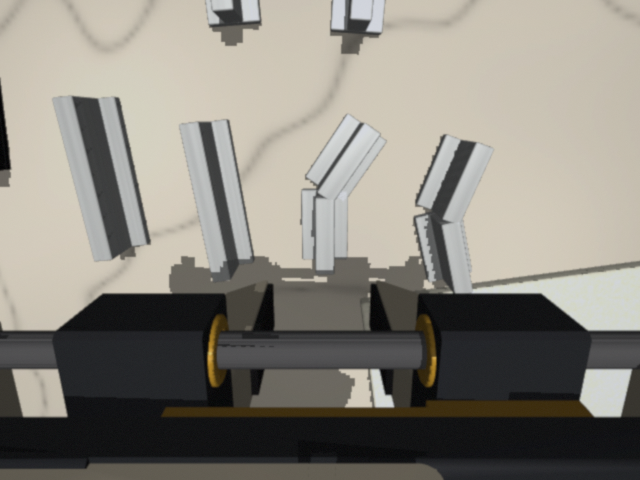

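b1's near half sits at (325,228), in line with the jaws. I go down and grip.

```bash
python3 -m pendant '[[[0.003,0.001,0.04],[0,0,0],0.04],[[0,0,0.04],[0,0,0],0.04],[[0,0,0.037],[0,0,0],0.04],[[0,0,0],[0,0,0],0.04],[[0,0,0],[0,0,0],0.006],[[0,0,0],[0,0,0],0.006],[[0,0,0],[0,0,0],0.006],[[0,0,-0.04],[0,0,0],0.006],[[0,0,-0.04],[0,0,0],0.006],[[0,0,0],[0,0,0],0.006]]' 40; python3 go.py 0.515 -0.03 0.09 0
```

```text
clock: 9.45
position: [0.4403, -0.3144, 0.0959]
ee_rot: [3.137, 0.083, 0.009]
force: [0.6, -0.1, -2.0]
width: 0.125
t=9.45 pos [ 0.4403 -0.3144  0.0959] yaw 3.0 tilt 0.37 w 0.125 turn z 3.0 deg | then shift x 0.0747 y -0.2844 z 0.0059 | q [ 0.58  0.45 -0.08  1.93  0.05  0.76 -1.05] F [ 0.6 -0.1 -2. ]
```

```bash
python3 -m pendant '[[[0,0,0],[0,0,3.0],0.006],[[0.0125,-0.047,0],[0,0,0],0.006],[[0.0125,-0.047,0],[0,0,0],0.006],[[0.0125,-0.047,0],[0,0,0],0.006],[[0.0125,-0.047,0],[0,0,0],0.006],[[0.0125,-0.047,0],[0,0,0],0.006],[[0.0125,-0.047,0],[0,0,0],0.006],[[0,0,0],[0,0,0],0.006],[[0,0,0],[0,0,0],0.006]]' 40; python3 go.py 0.515 -0.034 0.03 0
python3 - <<'E'
from h import *
p,P,K,M=shot("wrist","w4.png")
E
```

```text
clock: 10.58
position: [0.5125, -0.0315, 0.0919]
ee_rot: [3.141, 0.002, -0.002]
force: [-0.5, 0.2, -1.5]
width: 0.129
t=10.57 pos [ 0.5125 -0.0315  0.0919] yaw 0.1 tilt 0.07 w 0.129 turn z 0.1 deg | then shift x 0.0025 y 0.0025 z 0.0619 | q [ 0.04  0.42 -0.11  1.99  0.07  0.74 -1.68] F [-0.5  0.2 -1.5]
```

View pics/w4.png

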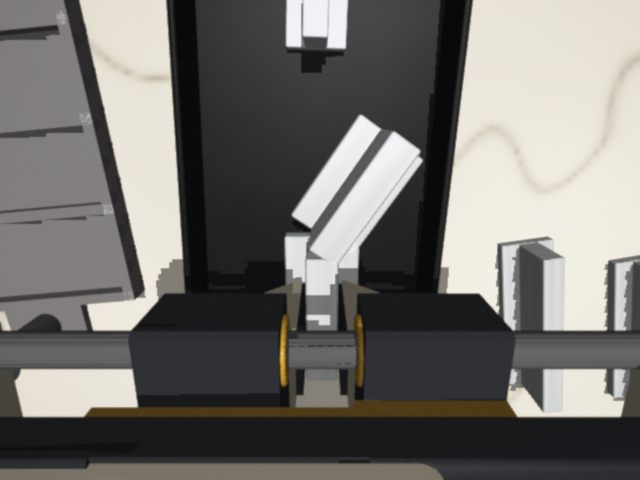

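The bent rail hangs level over the bin, with its kink at (320,235). I lower and drop it, then go on to b2.

```bash
python3 -m pendant '[[[0.002,0.002,0.031],[0,0,0],0.006],[[0,0,0.031],[0,0,0],0.006],[[0,0,0],[0,0,0],0.006],[[0,0,0],[0,0,0],0.03],[[0,0,0],[0,0,0],0.03],[[0,0,0],[0,0,0],0.03],[[0,0,-0.05],[0,0,0],0.03],[[0,0,-0.05],[0,0,0],0.04],[[0,0,0],[0,0,0],0.04]]' 40; python3 go.py 0.4310 -0.3975 0.130 20.5
python3 - <<'E'
from h import *
p,P,K,M=shot("wrist","w5.png")
E
```

```text
clock: 11.75
position: [0.5179, -0.033, 0.1347]
ee_rot: [-3.142, -0.002, -0.013]
force: [-0.5, 1.3, -0.1]
width: 0.43
t=11.75 pos [ 0.5179 -0.033   0.1347] yaw 0.1 tilt 0.46 w 0.430 turn z -20.4 deg | then shift x -0.2091 y 0.3110 z 0.0047 | q [ 0.05  0.37 -0.12  1.94  0.06  0.83 -1.67] F [-0.5  1.3 -0.1]
```

View pics/w5.png

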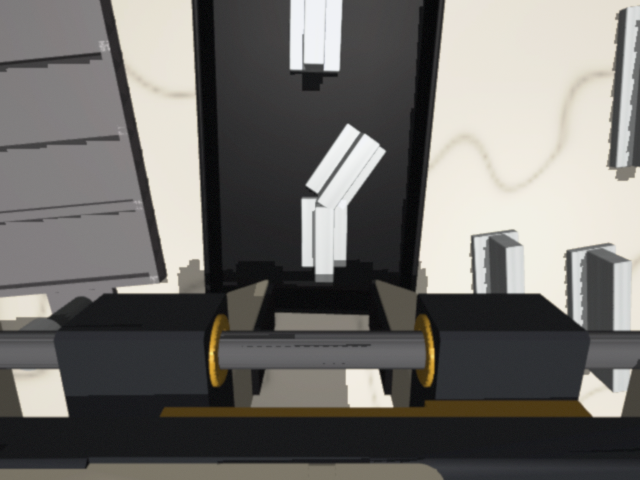

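b1 lies in the bin at (330,200). Now b2.

```bash
python3 -m pendant '[[[0,0,0],[0,0,-10.2],0.04],[[0,0,0],[0,0,-10.2],0.04],[[-0.03,0.0444,0],[0,0,0],0.04],[[-0.03,0.0444,0],[0,0,0],0.04],[[-0.03,0.0444,0],[0,0,0],0.04],[[-0.03,0.0444,0],[0,0,0],0.04],[[-0.03,0.0444,0],[0,0,0],0.04],[[-0.03,0.0444,0],[0,0,0],0.04],[[-0.029,0.0444,0],[0,0,0],0.04],[[0,0,0],[0,0,0],0.04]]' 40
python3 -m pendant '[[[0,0,0],[0,0,0],0.04]]'; python3 go.py 0.4310 -0.3975 0.011 20.5
python3 - <<'E'
from h import *
p,P,K,M=shot("wrist","w6.png"); Q=P.reshape(-1,3)
for nm,c in dict(b2=(456,-397)).items():
    m=(abs(Q[:,0]*1000-c[0])<62)&(abs(Q[:,1]*1000-c[1])<38)&(Q[:,2]>0.033)&(Q[:,2]<0.043)
    q=Q[m]; r=rect(q[:,:2]); print(nm,m.sum(),np.round([*r[0],*r[1],r[2]],1),q[:,:2].min(0),q[:,:2].max(0))
E
```

```text
clock: 13.05
position: [0.4247, -0.402, 0.1291]
ee_rot: [3.093, 0.547, -0.004]
force: [-0.2, 0.3, -0.6]
width: 0.435
clock: 13.18
position: [0.4276, -0.3964, 0.1294]
ee_rot: [-3.09, -0.558, 0.001]
force: [0.0, 0.7, -0.1]
width: 0.439
t=13.18 pos [ 0.4276 -0.3964  0.1294] yaw 20.5 tilt 0.12 w 0.439 turn z -0.0 deg | then shift x 0.0028 y 0.0023 z 0.1184 | q [ 0.73  0.47 -0.1   1.78  0.06  0.89 -0.61] F [ 0.   0.7 -0.1]
b2 3125 [ 453.2 -397.5   97.9   25.3    0.8] [ 0.4043112  -0.41072427] [ 0.50215729 -0.38479102]
```

View pics/w6.png

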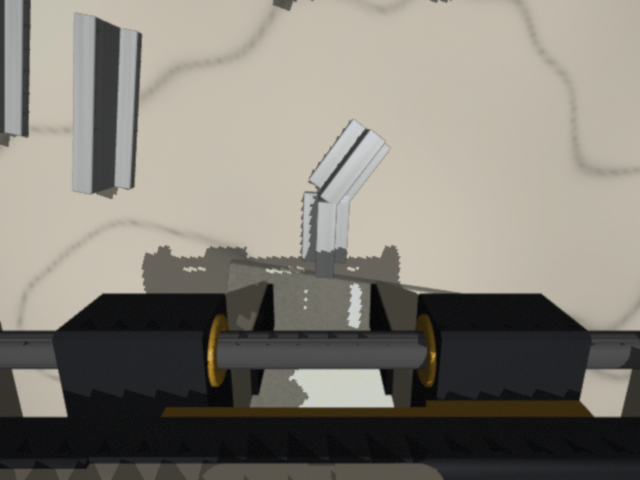

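The near half at (325,235) is in line with the jaws. I grip it.

```bash
python3 -m pendant '[[[0.003,0.002,0.04],[0,0,0],0.04],[[0,0,0.04],[0,0,0],0.04],[[0,0,0.038],[0,0,0],0.04],[[0,0,0],[0,0,0],0.04],[[0,0,0],[0,0,0],0.006],[[0,0,0],[0,0,0],0.006],[[0,0,0],[0,0,0],0.006],[[0,0,-0.04],[0,0,0],0.006],[[0,0,-0.04],[0,0,0],0.006],[[0,0,0],[0,0,0],0.006]]' 40; python3 go.py 0.525 0.008 0.09 0
```

```text
clock: 14.48
position: [0.4333, -0.3997, 0.0961]
ee_rot: [3.087, 0.557, 0.007]
force: [1.3, -0.2, -1.4]
width: 0.127
t=14.47 pos [ 0.4333 -0.3997  0.0961] yaw 20.4 tilt 0.38 w 0.127 turn z 20.4 deg | then shift x 0.0917 y -0.4077 z 0.0061 | q [ 0.73  0.51 -0.1   1.81  0.07  0.82 -0.62] F [ 1.3 -0.2 -1.4]
```

```bash
python3 -m pendant '[[[0,0,0],[0,0,10.2],0.006],[[0,0,0],[0,0,10.2],0.006],[[0.013,-0.058,0],[0,0,0],0.006],[[0.013,-0.058,0],[0,0,0],0.006],[[0.013,-0.058,0],[0,0,0],0.006],[[0.013,-0.058,0],[0,0,0],0.006],[[0.013,-0.058,0],[0,0,0],0.006],[[0.013,-0.058,0],[0,0,0],0.006],[[0.014,-0.058,0],[0,0,0],0.006],[[0,0,0],[0,0,0],0.006]]' 40
python3 -m pendant '[[[0,0,0],[0,0,0],0.006]]'; python3 go.py 0.525 0.008 0.03 0
python3 - <<'E'
from h import *
p,P,K,M=shot("wrist","w7.png")
E
```

```text
clock: 15.72
position: [0.5235, 0.0142, 0.092]
ee_rot: [-3.139, -0.016, -0.0]
force: [-0.5, -0.7, -1.0]
width: 0.126
clock: 15.85
position: [0.5223, 0.0076, 0.0918]
ee_rot: [3.141, 0.003, -0.002]
force: [0.2, -1.1, -2.0]
width: 0.126
t=15.85 pos [0.5223 0.0076 0.0918] yaw 0.1 tilt 0.08 w 0.126 turn z 0.1 deg | then shift x 0.0027 y -0.0004 z 0.0618 | q [-0.07  0.43 -0.06  1.97  0.04  0.74 -1.72] F [ 0.2 -1.1 -2. ]
```

View pics/w7.png

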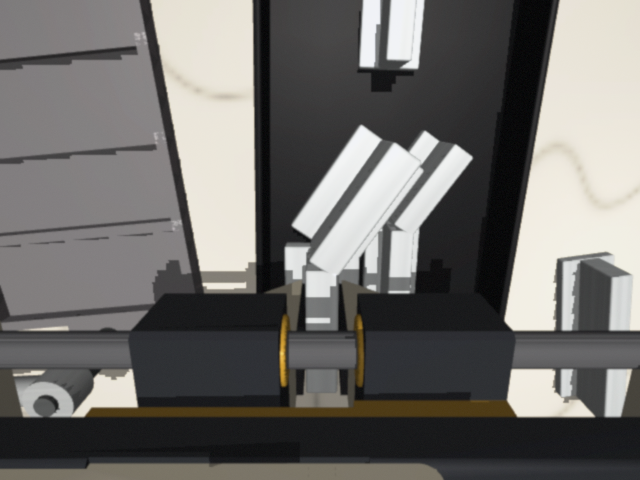

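```bash
python3 -m pendant '[[[0.0,0,0.025],[0,0,0],0.006],[[0,0,0.025],[0,0,0],0.006],[[0,0,0],[0,0,0],0.006],[[0,0,0],[0,0,0],0.02],[[0,0,0],[0,0,0],0.024],[[0,0,0],[0,0,0],0.024],[[0,0,-0.05],[0,0,0],0.024],[[0,0,-0.05],[0,0,0],0.04],[[0,0,-0.05],[0,0,0],0.04],[[0,0,0],[0,0,0],0.04]]' 40; python3 go.py 0.467 -0.164 0.130 8.3
python3 - <<'E'
from h import *
p,P,K,M=shot("wrist","w8.png")
E
```

```text
clock: 17.15
position: [0.5256, 0.0082, 0.1968]
ee_rot: [-3.141, -0.002, -0.013]
force: [0.1, 0.4, -0.8]
width: 0.43
t=17.15 pos [0.5256 0.0082 0.1968] yaw 0.1 tilt 0.48 w 0.430 turn z -8.2 deg | then shift x -0.0829 y 0.1620 z 0.0668 | q [-0.07  0.3  -0.06  1.86  0.02  0.98 -1.71] F [ 0.1  0.4 -0.8]
```

View pics/w8.png

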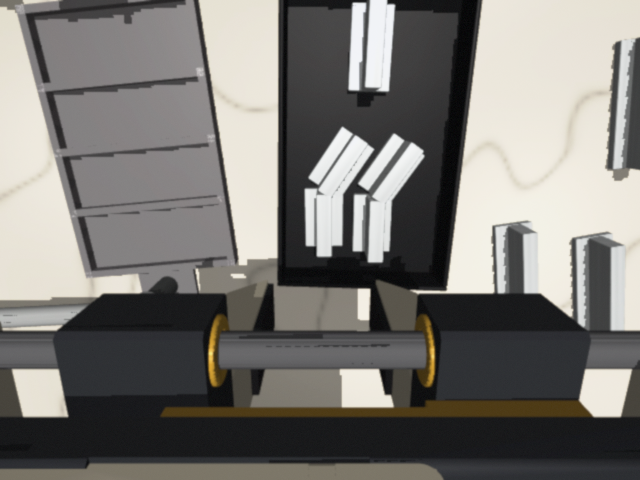

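All three scrap pieces are in the bin: (375,45), (340,195) and (390,200). The rack is partly in view, so I fit it from here.

Run:
```python
from h import *
p,P,K,M=shot("wrist"); Q=P.reshape(-1,3)
m=(Q[:,0]>.47)&(Q[:,0]<.72)&(Q[:,1]>.07)&(Q[:,1]<.26)
q=Q[m&(Q[:,2]>.013)&(Q[:,2]<.019)]
im=np.zeros((500,380),np.uint8); im[((.72-q[:,0])*2000).astype(int),((.26-q[:,1])*2000).astype(int)]=255
f=Q[m&(Q[:,2]>.003)&(Q[:,2]<.009)]
im2=np.zeros((500,380),np.uint8); im2[((.72-f[:,0])*2000).astype(int),((.26-f[:,1])*2000).astype(int)]=255
cv2.imwrite("pics/rk.png",np.hstack([im,im2])); print(q[:,2].mean(),f[:,2].mean(),rect(q[:,:2]))
```

```text
0.015540757031138615 0.0057298180561686715 ((581.1651611328125, 159.8712615966797), (216.36215209960938, 133.54486083984375), 5.205290794372559)
```

View pics/rk.png

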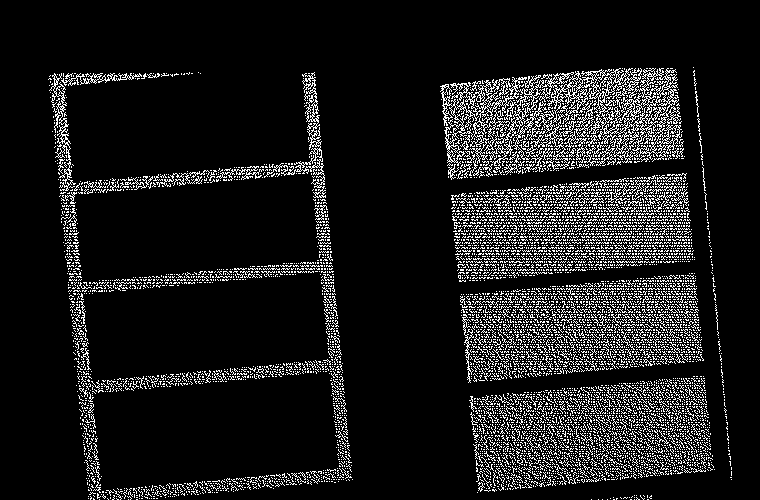

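The rack fit is clean: centre (0.581,0.160), yaw 5.2°, rib tops 15.5 mm, floors 5.7 mm, which matches the text. Lane centres: L1 (.506,.153), L2 (.556,.158), L3 (.606,.162), L4 (.656,.167). Now rail A.

```bash
python3 -m pendant '[[[0,0,0.033],[0,0,-8.2],0.04],[[0,0,0.033],[0,0,0],0.04],[[-0.0277,0.054,0],[0,0,0],0.04],[[-0.0277,0.054,0],[0,0,0],0.04],[[-0.0277,0.054,0],[0,0,0],0.04],[[0,0,0],[0,0,0],0.04],[[0,0,0],[0,0,0],0.04]]' 40;  python3 go.py 0.466 -0.164 0.011 8.3
python3 - <<'E'
from h import *
p,P,K,M=shot("wrist","w9.png"); Q=P.reshape(-1,3)
for nm,c in dict(A=(467,-164),B=(457,-239)).items():
    m=(abs(Q[:,0]*1000-c[0])<62)&(abs(Q[:,1]*1000-c[1])<36)&(Q[:,2]>0.033)&(Q[:,2]<0.043)
    q=Q[m]; r=rect(q[:,:2]); print(nm,m.sum(),np.round([*r[0],*r[1],r[2]],1))
E
```

```text
clock: 18.12
position: [0.4635, -0.1638, 0.1255]
ee_rot: [-3.133, -0.226, 0.002]
force: [0.3, 0.7, -0.3]
width: 0.441
t=18.12 pos [ 0.4635 -0.1638  0.1255] yaw 8.2 tilt 0.11 w 0.441 turn z -0.1 deg | then shift x 0.0025 y 0.0006 z 0.1145 | q [ 0.27  0.34 -0.05  2.01  0.02  0.79 -1.22] F [ 0.3  0.7 -0.3]
A 2976 [ 465.1 -165.   100.6   12.     8.4]
B 2032 [ 472.7 -235.2   64.2   12.8   10.8]
```

View pics/w9.png

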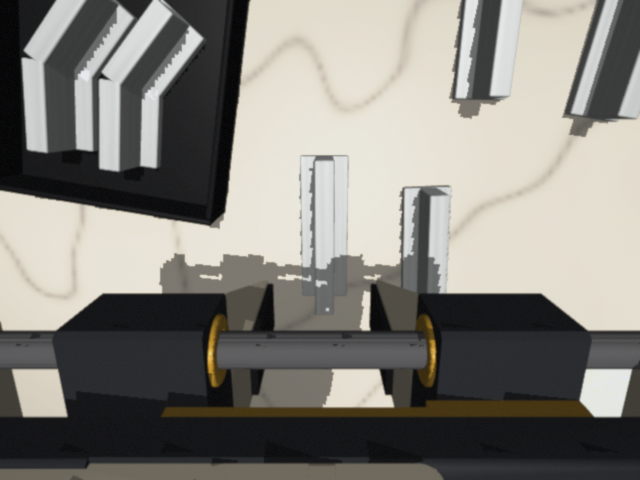

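Rail A at (325,230) is straight, 100.6 mm long and centred on the jaws. I grip it and lift.

```bash
python3 -m pendant '[[[0.002,0.001,0.04],[0,0,0],0.04],[[0,0,0.04],[0,0,0],0.04],[[0,0,0.0345],[0,0,0],0.04],[[0,0,0],[0,0,0],0.04],[[0,0,0],[0,0,0],0.006],[[0,0,0],[0,0,0],0.006],[[0,0,0],[0,0,0],0.006],[[0,0,0],[0,0,0],0.006]]' 50; python3 go.py 0.6537 0.1668 0.10 95.2
```

```text
clock: 19.18
position: [0.4668, -0.1652, 0.0129]
ee_rot: [3.133, 0.226, 0.002]
force: [-0.7, 0.1, 8.2]
width: 0.126
t=19.18 pos [ 0.4668 -0.1652  0.0129] yaw 8.3 tilt 0.09 w 0.126 turn z -86.9 deg | then shift x 0.3137 y 0.2162 z -0.0871 | q [ 0.26  0.53 -0.04  2.09  0.04  0.52 -1.24] F [-0.7  0.1  8.2]
```

```bash
python3 -m pendant '[[[0,0,-0.03],[0,0,-10.5],0.006],[[0,0,-0.03],[0,0,-10.5],0.006],[[0,0,-0.03],[0,0,-10.5],0.006],[[0,0,0],[0,0,-10.5],0.006],[[0,0,0],[0,0,-10.5],0.006],[[0,0,0],[0,0,-10.5],0.006],[[0,0,0],[0,0,-10.5],0.006],[[0,0,0],[0,0,-10.5],0.006],[[0,0,0],[0,0,-3],0.006],[[0,0,0],[0,0,0],0.006]]' 50; python3 go.py 0.6537 0.1666 0.10 95.2
```

```text
clock: 20.42
position: [0.4659, -0.1653, 0.102]
ee_rot: [2.118, 2.32, -0.0]
force: [0.9, 0.2, -2.2]
width: 0.13
t=20.43 pos [ 0.4659 -0.1653  0.102 ] yaw 95.2 tilt 0.01 w 0.130 turn z 0.0 deg | then shift x 0.3135 y 0.2171 z 0.0020 | q [ 0.59  0.42 -0.46  2.    0.26  0.78  0.06] F [ 0.9  0.2 -2.2]
```

```bash
python3 -m pendant '[[[0.0448,0.031,0],[0,0,0],0.006],[[0.0448,0.031,0],[0,0,0],0.006],[[0.0448,0.031,0],[0,0,0],0.006],[[0.0448,0.031,0],[0,0,0],0.006],[[0.0448,0.031,0],[0,0,0],0.006],[[0.0448,0.031,0],[0,0,0],0.006],[[0.0447,0.031,0],[0,0,0],0.006],[[0,0,0],[0,0,0],0.006],[[0,0,0],[0,0,0],0.006]]' 50; python3 go.py 0.6537 0.1666 0.019 95.2
python3 - <<'E'
from h import *
p,P,K,M=shot("wrist","w10.png")
p,P,K,M=shot("scene","s10.png")
E
```

```text
clock: 21.55
position: [0.6531, 0.1666, 0.1014]
ee_rot: [2.118, 2.32, -0.002]
force: [-0.2, 0.4, -2.6]
width: 0.13
t=21.55 pos [0.6531 0.1666 0.1014] yaw 95.2 tilt 0.09 w 0.130 turn z 0.0 deg | then shift x -0.0000 y 0.0006 z 0.0824 | q [-0.06  0.67 -0.44  1.55  0.32  1.   -0.49] F [-0.2  0.4 -2.6]
```

View pics/w10.png

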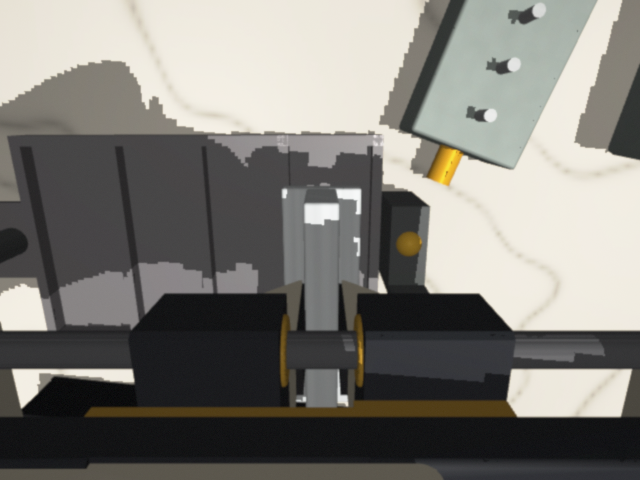

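View pics/s10.png

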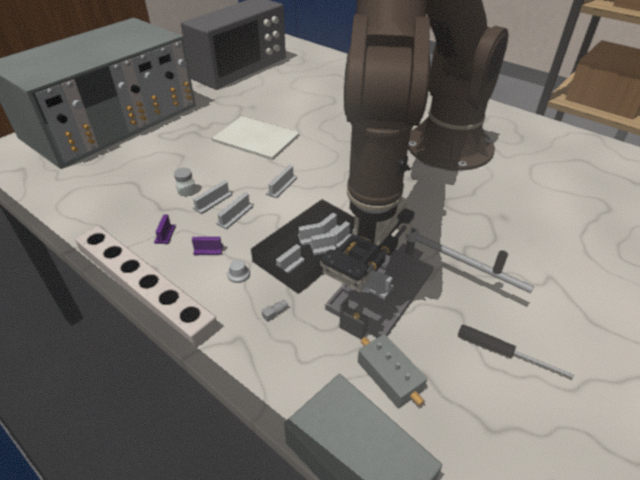

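The rail is level and parallel to lane 4 (flange at columns 283–360, sprung ball at (408,243)). I lower it in.

```bash
python3 -m pendant '[[[0,0,0.03],[0,0,0],0.006],[[0,0,0.03],[0,0,0],0.006],[[0,0,0.012],[0,0,0],0.006],[[0,0,0.004],[0,0,0],0.006],[[0,0,0.004],[0,0,0],0.006],[[0,0,0.001],[0,0,0],0.006],[[0,0,0],[0,0,0],0.006]]' 50; python3 go.py 0.6537 0.1666 0.019 95.2
```

```text
clock: 22.52
position: [0.6538, 0.1671, 0.0215]
ee_rot: [2.117, 2.321, 0.001]
force: [1.1, -0.2, -1.9]
width: 0.129
t=22.52 pos [0.6538 0.1671 0.0215] yaw 95.3 tilt 0.04 w 0.129 turn z 0.1 deg | then shift x -0.0005 y -0.0001 z 0.0025 | q [-0.08  0.76 -0.4   1.6   0.37  0.86 -0.53] F [ 1.1 -0.2 -1.9]
```

```bash
python3 -m pendant '[[[0,0,0.0025],[0,0,0],0.006],[[0,0,0],[0,0,0],0.006],[[0,0,0],[0,0,0],0.018],[[0,0,0],[0,0,0],0.018],[[0,0,0],[0,0,0],0.018],[[0,0,0],[0,0,0],0.018]]' 50; python3 go.py 0.6537 0.1666 0.019 95.2
```

```text
clock: 23.28
position: [0.6535, 0.167, 0.0183]
ee_rot: [-2.117, -2.321, 0.0]
force: [0.1, -0.6, -0.1]
width: 0.196
t=23.27 pos [0.6535 0.167  0.0183] yaw 95.3 tilt 0.01 w 0.196 turn z 0.1 deg | then shift x -0.0004 y 0.0002 z -0.0007 | q [-0.08  0.76 -0.4   1.6   0.37  0.85 -0.53] F [ 0.1 -0.6 -0.1]
```

```bash
python3 -m pendant '[[[0,0,-0.05],[0,0,0],0.018],[[0,0,-0.05],[0,0,0],0.018],[[0,0,-0.05],[0,0,0],0.04],[[0,0,0],[0,0,0],0.04],[[0,0,0],[0,0,0],0.04]]' 50; python3 go.py 0.456 -0.238 0.13 10.4
python3 - <<'E'
from h import *
p,P,K,M=shot("wrist","w11.png"); Q=P.reshape(-1,3)
c=(656,167)
m=(abs(Q[:,0]*1000-c[0])<25)&(abs(Q[:,1]*1000-c[1])<70)&(Q[:,2]>0.035)&(Q[:,2]<0.052)
q=Q[m]; r=rect(q[:,:2]); print(m.sum(),np.round([*r[0],*r[1],r[2]],1),q[:,2].mean(), np.percentile(q[:,2],[5,95]))
E
```

```text
clock: 23.9
position: [0.6533, 0.1668, 0.1681]
ee_rot: [2.117, 2.321, -0.001]
force: [0.7, -0.6, -1.1]
width: 0.428
t=23.90 pos [0.6533 0.1668 0.1681] yaw 95.3 tilt 0.03 w 0.428 turn z 84.9 deg | then shift x -0.2671 y 0.3625 z 0.0381 | q [-0.05  0.61 -0.46  1.48  0.28  1.12 -0.47] F [ 0.7 -0.6 -1.1]
2319 [654.2 165.5  11.9 100.3   5.1] 0.0433288941814533 [0.04213015 0.04455229]
```

View pics/w11.png

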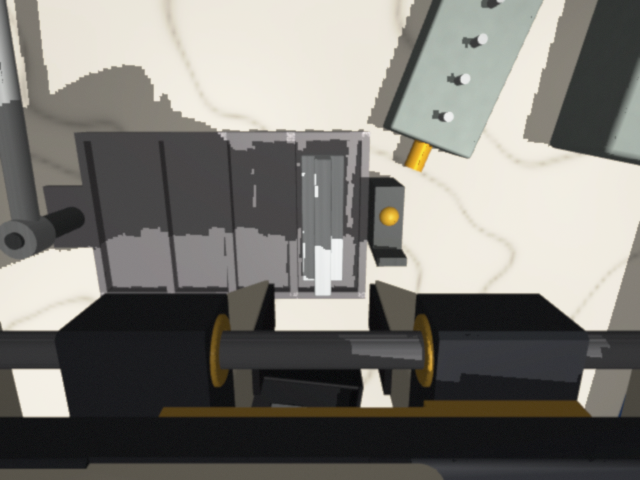

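Rail A lies flat in lane 4: web top 43.3 mm, long axis parallel to the lane. Now rail B.

```bash
python3 -m pendant '[[[0,0,0],[0,0,10.6],0.04],[[0,0,0],[0,0,10.6],0.04],[[0,0,0],[0,0,10.6],0.04],[[0,0,0],[0,0,10.6],0.04],[[0,0,0],[0,0,10.6],0.04],[[0,0,0],[0,0,10.6],0.04],[[0,0,0],[0,0,10.6],0.04],[[0,0,0],[0,0,10.6],0.04]]' 50
python3 -m pendant '[[[-0.0333,0.0453,0],[0,0,0],0.04],[[-0.0333,0.0453,0],[0,0,0],0.04],[[-0.0333,0.0453,0],[0,0,0],0.04],[[-0.0333,0.0453,0],[0,0,0],0.04],[[-0.0333,0.0453,0],[0,0,0],0.04],[[-0.0333,0.0453,0],[0,0,0],0.04],[[-0.0333,0.0453,0],[0,0,0],0.04],[[-0.0333,0.0453,0],[0,0,0],0.04],[[0,0,0.038],[0,0,0],0.04],[[0,0,0],[0,0,0],0.04]]' 50
python3 -m pendant '[[[0,0,0],[0,0,0],0.04]]'
python3 go.py 0.456 -0.238 0.013 10.4
python3 - <<'E'
from h import *
p,P,K,M=shot("wrist","w12.png"); Q=P.reshape(-1,3)
for nm,c in dict(B=(457,-239),C=(615,-327),D=(615,-245)).items():
    m=(abs(Q[:,0]*1000-c[0])<62)&(abs(Q[:,1]*1000-c[1])<36)&(Q[:,2]>0.033)&(Q[:,2]<0.043)
    q=Q[m]; r=rect(q[:,:2]) if len(q)>5 else None; print(nm,m.sum(),r)
E
```

```text
clock: 24.95
position: [0.6526, 0.1666, 0.1665]
ee_rot: [3.128, 0.277, -0.005]
force: [0.3, -0.1, -0.2]
width: 0.435
clock: 26.2
position: [0.4545, -0.2371, 0.1275]
ee_rot: [-3.125, -0.284, 0.01]
force: [-0.2, 0.4, 0.4]
width: 0.433
clock: 26.32
position: [0.4576, -0.2369, 0.1305]
ee_rot: [-3.128, -0.289, 0.001]
force: [-0.4, 0.1, 0.1]
width: 0.437
t=26.32 pos [ 0.4576 -0.2369  0.1305] yaw 10.5 tilt 0.06 w 0.437 turn z 0.1 deg | then shift x -0.0018 y 0.0008 z 0.1175 | q [ 0.39  0.37 -0.02  1.95  0.01  0.82 -1.02] F [-0.4  0.1  0.1]
B 2799 ((454.8415832519531, -238.82489013671875), (100.36845397949219, 11.641844749450684), 10.267236709594727)
C 2331 ((588.586181640625, -325.38897705078125), (13.092820167541504, 51.32366180419922), 88.79263305664062)
D 1562 ((581.1616821289062, -248.08062744140625), (35.631187438964844, 12.183037757873535), 6.922271251678467)
```

View pics/w12.png

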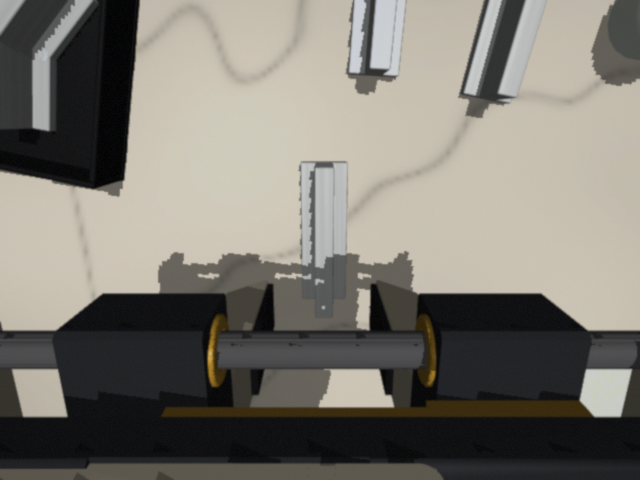

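Rail B at (323,235) is straight and 100.4 mm long. I grip it, lift and turn.

```bash
python3 -m pendant '[[[-0.002,0.002,0.04],[0,0,0],0.04],[[0,0,0.04],[0,0,0],0.04],[[0,0,0.0385],[0,0,0],0.04],[[0,0,0],[0,0,0],0.04],[[0,0,0],[0,0,0],0.006],[[0,0,0],[0,0,0],0.006],[[0,0,0],[0,0,0],0.006],[[0,0,0],[0,0,0],0.006]]' 50; python3 go.py 0.6059 0.1622 0.10 95.2
python3 -m pendant '[[[0,0,-0.03],[0,0,-10.5],0.006],[[0,0,-0.03],[0,0,-10.5],0.006],[[0,0,-0.03],[0,0,-10.5],0.006],[[0,0,0],[0,0,-10.5],0.006],[[0,0,0],[0,0,-10.5],0.006],[[0,0,0],[0,0,-10.5],0.006],[[0,0,0],[0,0,-10.5],0.006],[[0,0,0],[0,0,-10.5],0.006],[[0,0,0],[0,0,-0.9],0.006],[[0,0,0],[0,0,0],0.006]]' 50; python3 go.py 0.6059 0.1622 0.10 95.2
```

```text
clock: 27.38
position: [0.4564, -0.2401, 0.013]
ee_rot: [3.128, 0.286, 0.002]
force: [-2.4, 1.4, 9.7]
width: 0.125
t=27.38 pos [ 0.4564 -0.2401  0.013 ] yaw 10.5 tilt 0.09 w 0.125 turn z -84.7 deg | then shift x 0.3871 y 0.1853 z -0.0870 | q [ 0.4   0.55 -0.02  2.05  0.02  0.55 -1.03] F [-2.4  1.4  9.7]
clock: 28.62
position: [0.4556, -0.2402, 0.102]
ee_rot: [-2.12, -2.319, 0.0]
force: [-0.4, -0.1, -1.1]
width: 0.128
t=28.62 pos [ 0.4556 -0.2402  0.102 ] yaw 95.1 tilt 0.00 w 0.128 turn z -0.1 deg | then shift x 0.3871 y 0.1861 z 0.0020 | q [ 0.71  0.44 -0.43  1.96  0.25  0.79  0.22] F [-0.4 -0.1 -1.1]
```

```bash
python3 -m pendant '[[[0.0484,0.0233,0],[0,0,0],0.006],[[0.0484,0.0233,0],[0,0,0],0.006],[[0.0484,0.0233,0],[0,0,0],0.006],[[0.0484,0.0233,0],[0,0,0],0.006],[[0.0484,0.0233,0],[0,0,0],0.006],[[0.0484,0.0233,0],[0,0,0],0.006],[[0.0484,0.0233,0],[0,0,0],0.006],[[0.0484,0.0233,0],[0,0,0],0.006],[[0,0,0],[0,0,0],0.006],[[0,0,0],[0,0,0],0.006]]' 50; python3 go.py 0.6059 0.1622 0.019 95.2
python3 - <<'E'
from h import *
p,P,K,M=shot("wrist","w13.png")
E
```

```text
clock: 29.88
position: [0.6048, 0.1626, 0.1016]
ee_rot: [2.116, 2.321, -0.002]
force: [-0.5, 0.3, -0.9]
width: 0.126
t=29.88 pos [0.6048 0.1626 0.1016] yaw 95.3 tilt 0.07 w 0.126 turn z 0.1 deg | then shift x -0.0005 y 0.0011 z 0.0826 | q [-0.06  0.6  -0.44  1.68  0.3   0.93 -0.52] F [-0.5  0.3 -0.9]
```

View pics/w13.png

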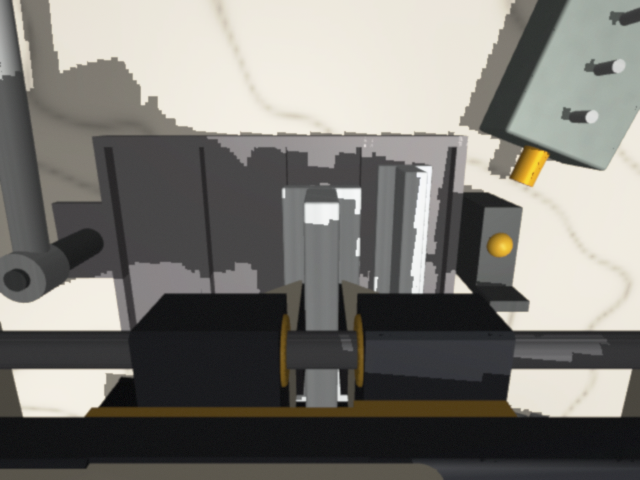

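Rail B is held level over lane 3 (flange at columns 283–360). I lower and release it.

```bash
python3 -m pendant '[[[0,0.001,0.03],[0,0,0],0.006],[[0,0,0.03],[0,0,0],0.006],[[0,0,0.012],[0,0,0],0.006],[[0,0,0.006],[0,0,0],0.006],[[0,0,0.004],[0,0,0],0.006],[[0,0,0.0015],[0,0,0],0.006],[[0,0,0],[0,0,0],0.006]]' 50; python3 go.py 0.6059 0.1622 0.019 95.2
python3 -m pendant '[[[0,0,0],[0,0,0],0.018],[[0,0,0],[0,0,0],0.018],[[0,0,0],[0,0,0],0.018],[[0,0,0],[0,0,0],0.018],[[0,0,-0.05],[0,0,0],0.018],[[0,0,-0.05],[0,0,0],0.018],[[0,0,-0.05],[0,0,0],0.04],[[0,0,0],[0,0,0],0.04],[[0,0,0],[0,0,0],0.04]]' 50; python3 go.py 0.614 -0.244 0.13 7
python3 - <<'E'
from h import *
p,P,K,M=shot("wrist","w14.png"); Q=P.reshape(-1,3)
for c in((656,167),(606,162)):
  m=(abs(Q[:,0]*1000-c[0])<25)&(abs(Q[:,1]*1000-c[1])<70)&(Q[:,2]>0.035)&(Q[:,2]<0.052)
  q=Q[m]; r=rect(q[:,:2]); print(m.sum(),np.round([*r[0],*r[1],r[2]],1),q[:,2].mean(), np.percentile(q[:,2],[5,95]))
E
```

```text
clock: 30.8
position: [0.6066, 0.1631, 0.0191]
ee_rot: [2.115, 2.322, 0.001]
force: [0.4, -0.1, 0.4]
width: 0.125
t=30.80 pos [0.6066 0.1631 0.0191] yaw 95.4 tilt 0.06 w 0.125 turn z 0.2 deg | then shift x -0.0008 y -0.0008 z 0.0001 | q [-0.08  0.7  -0.4   1.73  0.36  0.78 -0.56] F [ 0.4 -0.1  0.4]
clock: 31.92
position: [0.6059, 0.1627, 0.1681]
ee_rot: [2.115, 2.323, -0.001]
force: [0.5, -0.6, -0.8]
width: 0.429
t=31.93 pos [0.6059 0.1627 0.1681] yaw 95.4 tilt 0.02 w 0.429 turn z 88.4 deg | then shift x -0.0415 y 0.4047 z 0.0381 | q [-0.04  0.54 -0.46  1.61  0.26  1.06 -0.48] F [ 0.5 -0.6 -0.8]
2295 [653.7 170.1  12.4  91.4   5.2] 0.042970441493700606 [0.03919324 0.04449451]
2314 [606.8 162.1  11.9  99.5   5.1] 0.043361225614640835 [0.04220307 0.04454083]
```

View pics/w14.png

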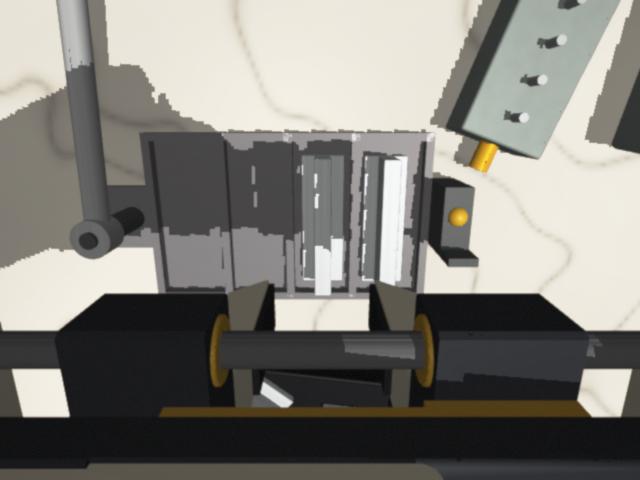

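Rails A and B are both flat in their lanes. Now rail D.

```bash
python3 -m pendant '[[[0,0,0],[0,0,9.8],0.04],[[0,0,0],[0,0,9.8],0.04],[[0,0,0],[0,0,9.8],0.04],[[0,0,0],[0,0,9.8],0.04],[[0,0,0],[0,0,9.8],0.04],[[0,0,0],[0,0,9.8],0.04],[[0,0,0],[0,0,9.8],0.04],[[0,0,0],[0,0,9.8],0.04],[[0,0,0],[0,0,10],0.04]]' 50
python3 -m pendant '[[[-0.0059,0.0578,0],[0,0,0],0.04],[[-0.0059,0.0578,0],[0,0,0],0.04],[[-0.0059,0.0578,0],[0,0,0],0.04],[[-0.0059,0.0578,0],[0,0,0],0.04],[[-0.0059,0.0578,0],[0,0,0],0.04],[[-0.0059,0.0578,0],[0,0,0],0.04],[[-0.0059,0.0578,0],[0,0,0],0.04],[[0,0,0.038],[0,0,0],0.04],[[0,0,0],[0,0,0],0.04],[[0,0,0],[0,0,0],0.04]]' 50
python3 go.py 0.614 -0.244 0.013 7
python3 - <<'E'
from h import *
p,P,K,M=shot("wrist","w15.png"); Q=P.reshape(-1,3)
for nm,c in dict(C=(615,-327),D=(615,-245)).items():
    m=(abs(Q[:,0]*1000-c[0])<62)&(abs(Q[:,1]*1000-c[1])<36)&(Q[:,2]>0.033)&(Q[:,2]<0.043)
    q=Q[m]; r=rect(q[:,:2]) if len(q)>5 else None; print(nm,m.sum(),r)
E
```

```text
clock: 33.1
position: [0.6052, 0.1626, 0.1666]
ee_rot: [3.135, 0.182, -0.005]
force: [0.5, -0.1, 0.2]
width: 0.436
clock: 34.35
position: [0.6144, -0.2423, 0.1304]
ee_rot: [-3.135, -0.193, 0.001]
force: [0.4, -0.5, 0.1]
width: 0.438
t=34.35 pos [ 0.6144 -0.2423  0.1304] yaw 7.1 tilt 0.07 w 0.438 turn z 0.1 deg | then shift x -0.0006 y 0.0017 z 0.1174 | q [ 0.31  0.58 -0.02  1.59  0.02  0.98 -1.17] F [ 0.4 -0.5  0.1]
C 2333 ((625.6806030273438, -325.8179626464844), (13.113226890563965, 75.07254028320312), 89.3414306640625)
D 2842 ((613.6288452148438, -243.9520263671875), (99.65139770507812, 12.01121997833252), 6.825909614562988)
```

View pics/w15.png

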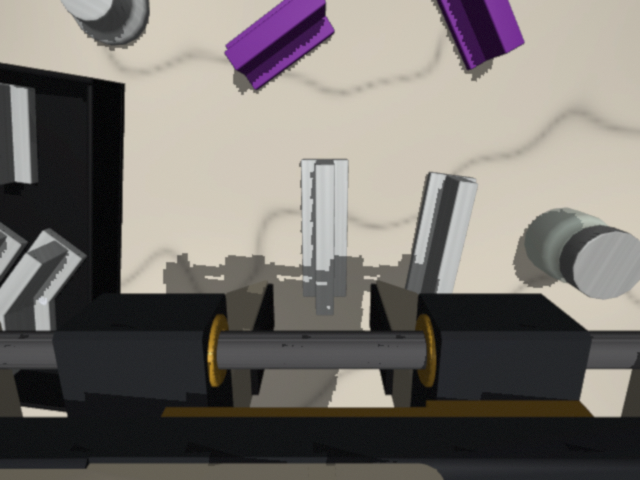

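Rail D at (324,235) is sound at 99.7 mm. I grip it, lift and turn for lane 2.

```bash
python3 -m pendant '[[[-0.0005,0.0015,0.04],[0,0,0],0.04],[[0,0,0.04],[0,0,0],0.04],[[0,0,0.0385],[0,0,0],0.04],[[0,0,0],[0,0,0],0.04],[[0,0,0],[0,0,0],0.006],[[0,0,0],[0,0,0],0.006],[[0,0,0],[0,0,0],0.006],[[0,0,0],[0,0,0],0.006]]' 50
python3 -m pendant '[[[0,0,-0.03],[0,0,-10.5],0.006],[[0,0,-0.03],[0,0,-10.5],0.006],[[0,0,-0.03],[0,0,-10.5],0.006],[[0,0,0],[0,0,-10.5],0.006],[[0,0,0],[0,0,-10.5],0.006],[[0,0,0],[0,0,-10.5],0.006],[[0,0,0],[0,0,-10.5],0.006],[[0,0,0],[0,0,-10.5],0.006],[[0,0,0],[0,0,-4.2],0.006],[[0,0,0],[0,0,0],0.006]]' 50; python3 go.py 0.5561 0.1577 0.10 95.2
```

```text
clock: 35.4
position: [0.6146, -0.2453, 0.0132]
ee_rot: [3.135, 0.191, 0.003]
force: [-0.6, 0.7, 7.2]
width: 0.129
clock: 36.65
position: [0.6136, -0.2455, 0.1019]
ee_rot: [-2.12, -2.318, 0.0]
force: [0.9, 0.2, -0.9]
width: 0.129
t=36.65 pos [ 0.6136 -0.2455  0.1019] yaw 95.1 tilt 0.01 w 0.129 turn z -0.1 deg | then shift x 0.4068 y -0.0207 z 0.0019 | q [ 0.58  0.65 -0.43  1.58  0.31  0.98  0.13] F [ 0.9  0.2 -0.9]
```

```bash
python3 -m pendant '[[[0.0581,-0.003,0],[0,0,0],0.006],[[0.0581,-0.003,0],[0,0,0],0.006],[[0.0581,-0.003,0],[0,0,0],0.006],[[0.0581,-0.003,0],[0,0,0],0.006],[[0.0581,-0.003,0],[0,0,0],0.006],[[0.0581,-0.003,0],[0,0,0],0.006],[[0.0581,-0.003,0],[0,0,0],0.006],[[0,0,0],[0,0,0],0.006],[[0,0,0],[0,0,0],0.006]]' 50; python3 go.py 0.5561 0.1577 0.019 95.2
python3 - <<'E'
from h import *
p,P,K,M=shot("wrist","w16.png")
E
```

```text
clock: 37.78
position: [0.5564, 0.1576, 0.1019]
ee_rot: [2.12, 2.318, -0.001]
force: [0.3, -0.4, -1.4]
width: 0.129
t=37.77 pos [0.5564 0.1576 0.1019] yaw 95.1 tilt 0.05 w 0.129 turn z -0.1 deg | then shift x 0.0001 y -0.0003 z 0.0829 | q [-0.03  0.54 -0.48  1.8   0.31  0.88 -0.56] F [ 0.3 -0.4 -1.4]
```

View pics/w16.png

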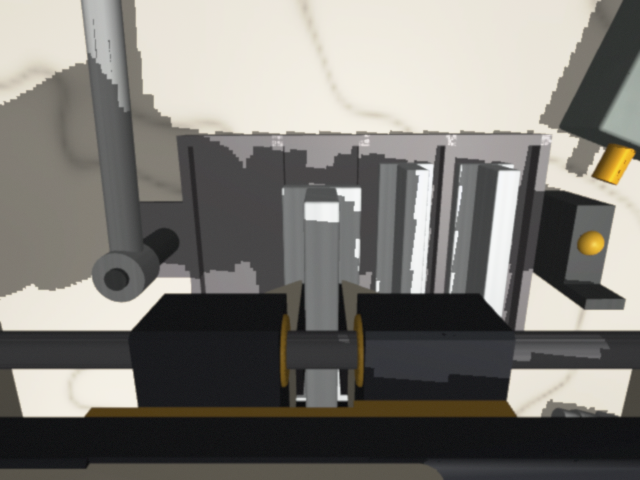

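D is level over lane 2. I lower and release it.

```bash
python3 -m pendant '[[[0,0,0.03],[0,0,0],0.006],[[0,0,0.03],[0,0,0],0.006],[[0,0,0.012],[0,0,0],0.006],[[0,0,0.006],[0,0,0],0.006],[[0,0,0.004],[0,0,0],0.006],[[0,0,0.0015],[0,0,0],0.006],[[0,0,0],[0,0,0],0.006]]' 50; python3 go.py 0.5561 0.1577 0.019 95.2
python3 -m pendant '[[[0,0,0],[0,0,0],0.018],[[0,0,0],[0,0,0],0.018],[[0,0,0],[0,0,0],0.018],[[0,0,0],[0,0,0],0.018],[[0,0,-0.05],[0,0,0],0.018],[[0,0,-0.05],[0,0,0],0.018],[[0,0,-0.05],[0,0,0],0.04],[[0,0,0],[0,0,0],0.04],[[0,0,0],[0,0,0],0.04]]' 50; python3 go.py 0.614 -0.3255 0.13 -0.7
python3 - <<'E'
from h import *
p,P,K,M=shot("wrist","w17.png"); Q=P.reshape(-1,3)
for c in((556,158),(656,167),(606,162)):
  m=(abs(Q[:,0]*1000-c[0])<25)&(abs(Q[:,1]*1000-c[1])<70)&(Q[:,2]>0.035)&(Q[:,2]<0.052)
  q=Q[m]; r=rect(q[:,:2]); print(m.sum(),np.round([*r[0],*r[1],r[2]],1),q[:,2].mean(), np.percentile(q[:,2],[5,95]))
E
```

```text
clock: 38.7
position: [0.5569, 0.158, 0.0192]
ee_rot: [2.119, 2.318, 0.001]
force: [-0.2, -2.2, 2.3]
width: 0.128
t=38.70 pos [0.5569 0.158  0.0192] yaw 95.2 tilt 0.07 w 0.128 turn z -0.0 deg | then shift x -0.0002 y -0.0008 z 0.0002 | q [-0.07  0.65 -0.42  1.86  0.39  0.71 -0.63] F [-0.2 -2.2  2.3]
clock: 39.83
position: [0.5561, 0.1577, 0.168]
ee_rot: [2.119, 2.319, -0.001]
force: [-0.9, 0.0, -0.5]
width: 0.423
t=39.83 pos [0.5561 0.1577 0.168 ] yaw 95.2 tilt 0.03 w 0.423 turn z 95.9 deg | then shift x 0.0638 y 0.4824 z 0.0380 | q [-0.01  0.47 -0.51  1.73  0.26  1.01 -0.52] F [-0.9  0.  -0.5]
2314 [557.2 157.   12.   99.8   5.4] 0.04334360178892718 [0.04217011 0.04450023]
2727 [654.1 166.2  13.   99.    5.5] 0.042633231145827497 [0.03749996 0.04448842]
2354 [606.5 165.2  12.5  93.1   5.3] 0.04296859087609894 [0.03895395 0.04457056]
```

View pics/w17.png

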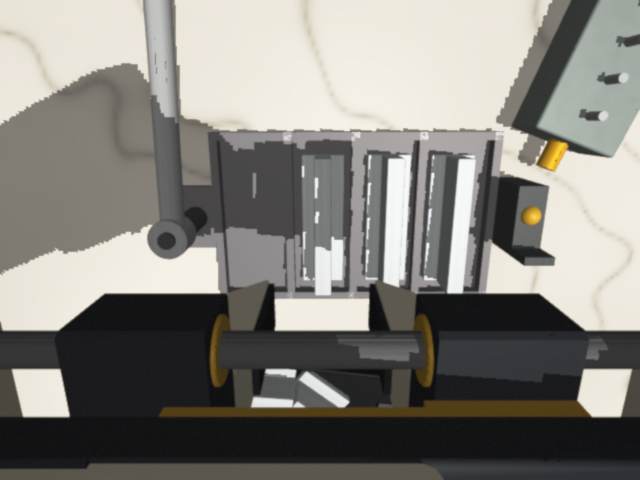

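Three rails are seated. Now the last one, C.

```bash
python3 -m pendant '[[[0,0,0],[0,0,9.6],0.04],[[0,0,0],[0,0,9.6],0.04],[[0,0,0],[0,0,9.6],0.04],[[0,0,0],[0,0,9.6],0.04],[[0,0,0],[0,0,9.6],0.04],[[0,0,0],[0,0,9.6],0.04],[[0,0,0],[0,0,9.6],0.04],[[0,0,0],[0,0,9.6],0.04],[[0,0,0],[0,0,9.6],0.04],[[0,0,0],[0,0,9.5],0.04]]' 50
python3 -m pendant '[[[0.008,0.0603,0],[0,0,0],0.04],[[0.008,0.0603,0],[0,0,0],0.04],[[0.008,0.0603,0],[0,0,0],0.04],[[0.008,0.0603,0],[0,0,0],0.04],[[0.008,0.0603,0],[0,0,0],0.04],[[0.008,0.0603,0],[0,0,0],0.04],[[0.008,0.0603,0],[0,0,0],0.04],[[0.008,0.0603,0],[0,0,0],0.04],[[0,0,0.038],[0,0,0],0.04],[[0,0,0],[0,0,0],0.04]]' 50
python3 -m pendant '[[[0,0,0],[0,0,0],0.04]]'
python3 go.py 0.614 -0.3255 0.013 -0.7
python3 - <<'E'
from h import *
p,P,K,M=shot("wrist","w18.png"); Q=P.reshape(-1,3)
for nm,c in dict(C=(615,-327)).items():
    m=(abs(Q[:,0]*1000-c[0])<62)&(abs(Q[:,1]*1000-c[1])<36)&(Q[:,2]>0.033)&(Q[:,2]<0.043)
    q=Q[m]; r=rect(q[:,:2]) if len(q)>5 else None; print(nm,m.sum(),r)
E
```

```text
clock: 41.12
position: [0.5554, 0.1575, 0.1666]
ee_rot: [3.14, -0.029, -0.004]
force: [-0.7, -0.7, -0.4]
width: 0.434
clock: 42.38
position: [0.611, -0.3243, 0.1255]
ee_rot: [-3.138, 0.022, 0.013]
force: [0.8, 0.8, 0.4]
width: 0.432
clock: 42.5
position: [0.6144, -0.3238, 0.1303]
ee_rot: [-3.141, 0.018, 0.001]
force: [0.7, -0.1, 0.5]
width: 0.436
t=42.50 pos [ 0.6144 -0.3238  0.1303] yaw -0.6 tilt 0.08 w 0.436 turn z 0.1 deg | then shift x -0.0004 y 0.0017 z 0.1173 | q [ 0.41  0.63 -0.01  1.49  0.01  1.03 -1.18] F [ 0.7 -0.1  0.5]
C 2857 ((613.2701416015625, -325.7973327636719), (11.99676513671875, 99.81512451171875), 89.3955078125)
```

View pics/w18.png

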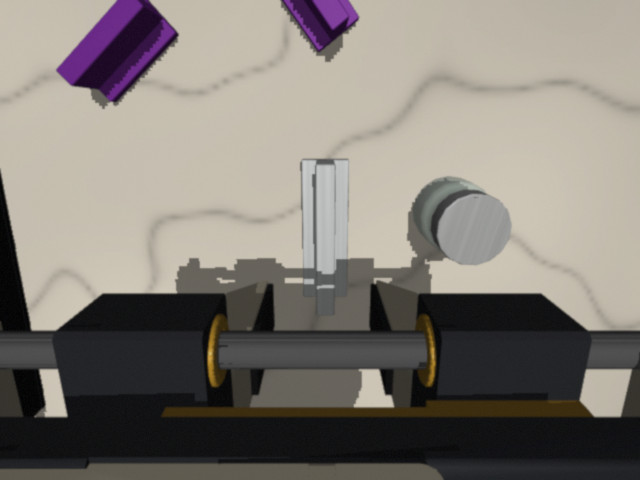

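Rail C at (325,235) is 99.8 mm, and the jar at (470,225) is clear of the fingers. I grip it, lift and turn.

```bash
python3 -m pendant '[[[-0.0005,0.0015,0.04],[0,0,0],0.04],[[0,0,0.04],[0,0,0],0.04],[[0,0,0.0385],[0,0,0],0.04],[[0,0,0],[0,0,0],0.04],[[0,0,0],[0,0,0],0.006],[[0,0,0],[0,0,0],0.006],[[0,0,0],[0,0,0],0.006],[[0,0,0],[0,0,0],0.006],[[0,0,-0.045],[0,0,0],0.006],[[0,0,-0.045],[0,0,0],0.006]]' 50
python3 -m pendant '[[[0,0,0],[0,0,-10.5],0.006],[[0,0,0],[0,0,-10.5],0.006],[[0,0,0],[0,0,-10.5],0.006],[[0,0,0],[0,0,-10.5],0.006],[[0,0,0],[0,0,-10.5],0.006],[[0,0,0],[0,0,-10.5],0.006],[[0,0,0],[0,0,-10.5],0.006],[[0,0,0],[0,0,-10.5],0.006],[[0,0,0],[0,0,-10.5],0.006],[[0,0,0],[0,0,-1.3],0.006]]' 50; python3 go.py 0.508 0.1532 0.10 95.2
```

```text
clock: 43.8
position: [0.6131, -0.3265, 0.1026]
ee_rot: [-3.141, 0.02, 0.002]
force: [1.0, -0.2, -0.6]
width: 0.124
clock: 45.05
position: [0.6132, -0.327, 0.1018]
ee_rot: [-2.122, -2.317, 0.0]
force: [0.3, 0.5, -0.7]
width: 0.127
t=45.05 pos [ 0.6132 -0.327   0.1018] yaw 95.0 tilt 0.02 w 0.127 turn z -0.2 deg | then shift x 0.4878 y -0.0613 z 0.0018 | q [ 0.68  0.7  -0.44  1.49  0.32  1.03  0.25] F [ 0.3  0.5 -0.7]
```

```bash
python3 -m pendant '[[[0.0542,-0.0068,0],[0,0,0],0.006],[[0.0542,-0.0068,0],[0,0,0],0.006],[[0.0542,-0.0068,0],[0,0,0],0.006],[[0.0542,-0.0068,0],[0,0,0],0.006],[[0.0542,-0.0068,0],[0,0,0],0.006],[[0.0542,-0.0068,0],[0,0,0],0.006],[[0.0542,-0.0068,0],[0,0,0],0.006],[[0.0542,-0.0068,0],[0,0,0],0.006],[[0.0542,-0.0068,0],[0,0,0],0.006],[[0,0,0],[0,0,0],0.006]]' 50
python3 -m pendant '[[[0,0,0],[0,0,0],0.006]]'; python3 go.py 0.508 0.1532 0.019 95.2
python3 - <<'E'
from h import *
p,P,K,M=shot("wrist","w19.png")
E
```

```text
clock: 46.3
position: [0.5082, 0.1596, 0.1027]
ee_rot: [-2.115, -2.321, -0.004]
force: [-0.0, -0.8, -0.6]
width: 0.127
clock: 46.42
position: [0.5097, 0.1534, 0.102]
ee_rot: [2.123, 2.315, -0.001]
force: [-0.3, -0.8, -1.5]
width: 0.128
t=46.42 pos [0.5097 0.1534 0.102 ] yaw 94.9 tilt 0.04 w 0.128 turn z -0.3 deg | then shift x -0.0001 y -0.0017 z 0.0830 | q [-0.02  0.48 -0.51  1.91  0.31  0.83 -0.61] F [-0.3 -0.8 -1.5]
```

View pics/w19.png

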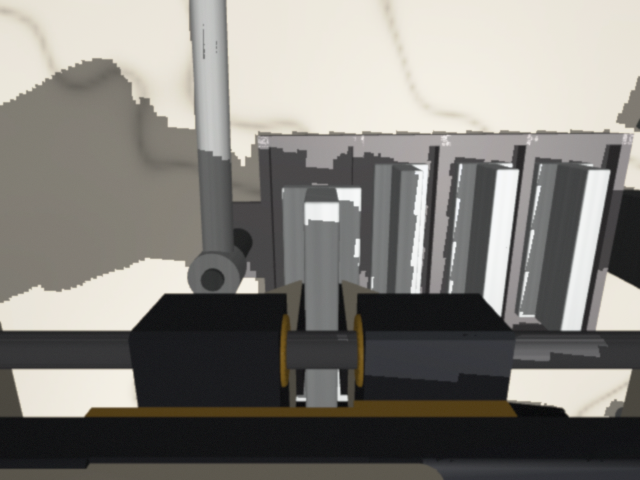

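C is level over lane 1 and clear of the hub at (213,278). I lower and release it.

```bash
python3 -m pendant '[[[0,-0.002,0.03],[0,0,0],0.006],[[0,0,0.03],[0,0,0],0.006],[[0,0,0.012],[0,0,0],0.006],[[0,0,0.006],[0,0,0],0.006],[[0,0,0.004],[0,0,0],0.006],[[0,0,0.0015],[0,0,0],0.006],[[0,0,0],[0,0,0],0.006]]' 50; python3 go.py 0.508 0.1532 0.019 95.2
python3 -m pendant '[[[0,0,0],[0,0,0],0.018],[[0,0,0],[0,0,0],0.018],[[0,0,0],[0,0,0],0.018],[[0,0,0],[0,0,0],0.018],[[0,0,-0.05],[0,0,0],0.018],[[0,0,-0.05],[0,0,0],0.018],[[0,0,-0.05],[0,0,0],0.04],[[0,0,-0.05],[0,0,0],0.04],[[0,0,0],[0,0,0],0.04],[[0,0,0],[0,0,0],0.04]]' 50
python3 - <<'E'
from h import *
p,P,K,M=shot("wrist","w20.png"); Q=P.reshape(-1,3)
for c in((507,153),(556,158),(606,162),(656,167)):
  m=(abs(Q[:,0]*1000-c[0])<22)&(abs(Q[:,1]*1000-c[1])<70)&(Q[:,2]>0.04)&(Q[:,2]<0.052)
  q=Q[m]; r=rect(q[:,:2]); print(m.sum(),np.round([*r[0],*r[1],r[2]],1),q[:,2].mean(), np.percentile(q[:,2],[5,95]))
h=Q[(Q[:,2]>.105)&(Q[:,2]<.12)&(Q[:,1]>.2)&(Q[:,0]<.52)]; 
if len(h)>5: print("handle wrist",len(h),rect(h[:,:2]),h[:,2].max())
b=Q[(Q[:,2]>.062)&(Q[:,2]<.068)&(Q[:,1]>.19)&(Q[:,1]<.31)&(Q[:,0]<.52)]; 
v=cv2.fitLine(b[:,:2].astype(np.float32),4,0,.01,.01).ravel(); print("bar",len(b),v,np.degrees(np.arctan2(v[1],v[0])))
u=Q[(Q[:,2]>.069)&(Q[:,2]<.077)&(Q[:,1]>.1)&(Q[:,1]<.19)&(Q[:,0]<.49)]; print("hub",len(u),rect(u[:,:2]))
p,P,K,M=shot("scene","s20.png")
E
```

```text
clock: 47.35
position: [0.5081, 0.1536, 0.0192]
ee_rot: [2.121, 2.316, 0.001]
force: [-0.8, -1.2, 3.5]
width: 0.133
t=47.35 pos [0.5081 0.1536 0.0192] yaw 95.0 tilt 0.07 w 0.133 turn z -0.2 deg | then shift x -0.0004 y -0.0002 z 0.0002 | q [-0.07  0.6  -0.44  1.98  0.41  0.65 -0.69] F [-0.8 -1.2  3.5]
clock: 48.6
position: [0.5073, 0.1533, 0.2179]
ee_rot: [2.121, 2.317, -0.001]
force: [0.0, 0.0, 0.7]
width: 0.435
1684 [508.3 152.2  12.  100.    4.8] 0.043387432317856627 [0.04216523 0.04454374]
1755 [557.  157.   12.3  98.8   5.2] 0.04333716970709022 [0.04201963 0.044583  ]
1821 [606.7 161.8  12.7  99.6   5.4] 0.04326195605134241 [0.04167512 0.04454449]
1875 [653.9 165.8  13.   99.7   5.3] 0.043173939196849885 [0.04134572 0.04447166]
bar 2945 [ 0.05473924 -0.9985007   0.45128298  0.2560355 ] -86.8621
hub 671 ((456.8136901855469, 148.5169677734375), (25.44743537902832, 25.171342849731445), 3.4071736335754395)
```

View pics/w20.png

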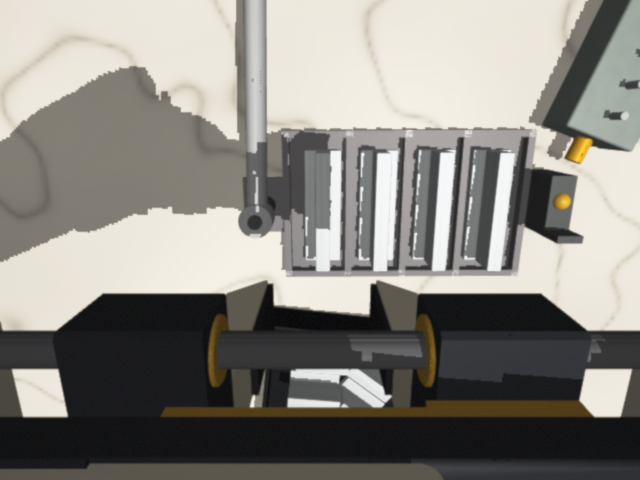

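View pics/s20.png

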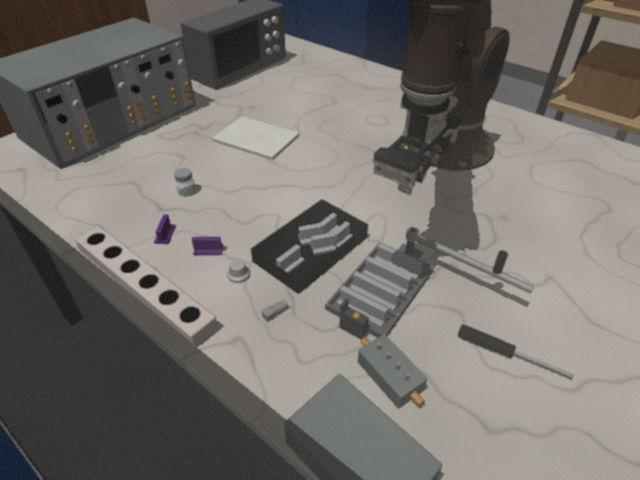

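All seven parts are sorted: four rails flat in their lanes (web tops 43.2–43.4 mm) and three scrap pieces in the bin. The hinge measures (0.457,0.1485) and the bar points at 93.1°, which puts the handle near (0.447,0.333). I move closer to look at it.

```bash
python3 go.py 0.447 0.27 0.218 93.1
```

```text
t=48.70 pos [0.5068 0.1531 0.217 ] yaw 95.1 tilt 0.14 w 0.433 turn z 2.0 deg | then shift x 0.1200 y -0.0534 z -0.0010 | q [ 0.04  0.35 -0.57  1.78  0.21  1.07 -0.51] F [ 0.4  0.1 -0.2]
```

```bash
python3 -m pendant '[[[0,0,0],[0,0,2],0.05],[[0.04,-0.0178,0],[0,0,0],0.05],[[0.04,-0.0178,0],[0,0,0],0.05],[[0.04,-0.0178,0],[0,0,0],0.05],[[0,0,0],[0,0,0],0.05],[[0,0,0],[0,0,0],0.05]]' 20
python3 - <<'E'
from h import *
p,P,K,M=shot("wrist","w21.png"); Q=P.reshape(-1,3)
h=Q[(Q[:,2]>.108)&(Q[:,2]<.12)&(Q[:,1]>.25)&(Q[:,1]<.42)&(Q[:,0]<.52)]; 
print("handle wrist",len(h),rect(h[:,:2]),np.percentile(h[:,2],[5,50,95]))
E
python3 go.py 0.447 0.333 0.218 93.1
```

```text
clock: 49.45
position: [0.4479, 0.27, 0.2178]
ee_rot: [2.162, 2.279, -0.002]
force: [0.5, -0.3, 0.3]
width: 0.544
handle wrist 642 ((446.4239196777344, 332.8113098144531), (16.993825912475586, 16.941730499267578), 47.38984680175781) [0.11189007 0.113401   0.11455901]
t=49.50 pos [0.4483 0.2695 0.2178] yaw 93.0 tilt 0.07 w 0.544 turn z -0.1 deg | then shift x 0.0635 y 0.0021 z -0.0002 | q [-0.18  0.35 -0.6   1.79  0.22  1.07 -0.81] F [0.  0.6 0.5]
```

View pics/w21.png

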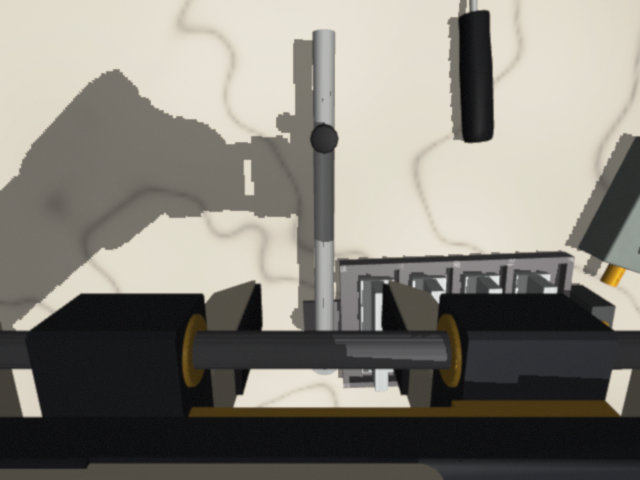

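The handle top is at (323,138) px, giving (0.4464,0.3328,0.1134). That agrees with the scene view and the computed 185 mm radius. I go over it and down.

```bash
python3 -m pendant '[[[0.032,0.001,0],[0,0,0],0.05],[[0.0315,0.001,0],[0,0,0],0.05],[[0,0,0],[0,0,0],0.05],[[0,0,0.045],[0,0,0],0.05],[[0,0,0.045],[0,0,0],0.05],[[0,0,0.048],[0,0,0],0.05],[[0,0,0],[0,0,0],0.05]]' 20;python3 go.py 0.4464 0.3328 0.079 93.1
python3 -m pendant '[[[0,0,0],[0,0,0],0.012],[[0,0,0],[0,0,0],0.012],[[0,0,0],[0,0,0],0.012],[[0,0,0],[0,0,0],0.012],[[0,0,0],[0,0,0],0.012]]' 20;python3 go.py 0.4464 0.3328 0.079 93.1
```

```text
clock: 50.38
position: [0.4455, 0.3304, 0.0775]
ee_rot: [-2.164, -2.278, 0.012]
force: [0.3, -0.3, 0.2]
width: 0.548
t=50.38 pos [0.4455 0.3304 0.0775] yaw 92.9 tilt 0.42 w 0.548 turn z -0.2 deg | then shift x 0.0024 y 0.0011 z -0.0015 | q [-0.35  0.56 -0.54  1.87  0.38  0.83 -1.03] F [ 0.3 -0.3  0.2]
clock: 51.0
position: [0.4469, 0.3344, 0.0813]
ee_rot: [2.161, 2.28, 0.002]
force: [-1.2, -1.4, 7.6]
width: 0.189
t=51.00 pos [0.4469 0.3344 0.0813] yaw 93.1 tilt 0.08 w 0.189 turn z -0.0 deg | then shift x -0.0016 y -0.0006 z 0.0023 | q [-0.35  0.55 -0.54  1.86  0.38  0.83 -1.03] F [-1.2 -1.4  7.6]
```

The handle is gripped at 17.4 mm. I swing it along the arc at 5° per row.

```bash
python3 -m pendant '[[[-0.0007,0.0161,0],[0,0,5],0.012],[[-0.0007,0.0161,0],[0,0,5],0.012],[[-0.0007,0.0161,0],[0,0,5],0.012],[[-0.0007,0.0161,0],[0,0,5],0.012],[[-0.0007,0.0161,0],[0,0,5],0.012],[[-0.0007,0.0161,0],[0,0,5],0.012],[[-0.0007,0.0161,0],[0,0,5],0.012],[[-0.0007,0.0161,0],[0,0,5],0.012],[[0,0,0],[0,0,0],0.012]]' 20
python3 - <<'E'
from h import *
t,Rm=tool(); d=t[:2]-[.4568,.1485]; print(t,"r %.4f ang %.1f yaw %.1f"%(np.hypot(*d),np.degrees(np.arctan2(d[1],d[0])),np.degrees(np.arctan2(Rm[1,0],Rm[0,0]))))
E
python3 go.py 0.641 0.1653 0.081 5.2
```

```text
clock: 52.12
position: [0.5694, 0.2967, 0.0813]
ee_rot: [2.812, 1.399, 0.004]
force: [-0.7, 0.6, 7.0]
width: 0.189
[0.56940865 0.29667816 0.08131865] r 0.1861 ang 52.8 yaw 52.9
t=52.12 pos [0.5694 0.2967 0.0813] yaw 52.9 tilt 0.15 w 0.189 turn z 47.7 deg | then shift x 0.0594 y 0.1373 z 0.0003 | q [-0.34  0.63 -0.34  1.66  0.25  0.89 -1.43] F [-0.7  0.6  7. ]
```

```bash
python3 -m pendant '[[[-0.0007,0.0161,0],[0,0,5],0.012],[[-0.0007,0.0161,0],[0,0,5],0.012],[[-0.0007,0.0161,0],[0,0,5],0.012],[[-0.0007,0.0161,0],[0,0,5],0.012],[[-0.0007,0.0161,0],[0,0,5],0.012],[[-0.0007,0.0161,0],[0,0,5],0.012],[[-0.0007,0.0161,0],[0,0,5],0.012],[[-0.0007,0.0161,0],[0,0,5],0.012],[[0,0,0],[0,0,0],0.012]]' 20
cat > ang.py <<'E'
from h import *
o=arm.observe(); t,Rm=tool(o); d=t[:2]-[.4568,.1485]; print(t,"r %.4f ang %.1f yaw %.1f"%(np.hypot(*d),np.degrees(np.arctan2(d[1],d[0])),np.degrees(np.arctan2(Rm[1,0],Rm[0,0]))),"F",o["force"].round(1),"q7 %.2f"%o["joints"][6])
E
python3 ang.py
```

```text
clock: 53.25
position: [0.6384, 0.1903, 0.0814]
ee_rot: [3.121, 0.354, 0.006]
force: [6.3, 1.0, 2.8]
width: 0.192
[0.63838841 0.19026807 0.08142746] r 0.1863 ang 13.0 yaw 13.0 F [6.3 1.  2.8] q7 -1.81
```

```bash
python3 -m pendant '[[[-0.0001,0.0065,0],[0,0,2],0.012],[[-0.0001,0.0065,0],[0,0,2],0.012],[[-0.0001,0.0065,0],[0,0,2],0.012],[[-0.0001,0.0065,0],[0,0,2],0.012],[[0,0,0],[0,0,0],0.012],[[0,0,0],[0,0,0],0.012]]' 40; python3 ang.py
```

```text
clock: 54.0
position: [0.6424, 0.166, 0.0814]
ee_rot: [-3.138, -0.141, -0.006]
force: [7.2, -2.2, 3.1]
width: 0.188
[0.6423734  0.16598232 0.08144915] r 0.1864 ang 5.4 yaw 5.2 F [ 7.2 -2.2  3.1] q7 -1.89
```

```bash
python3 -m pendant '[[[0,0.002,0],[0,0,0],0.012],[[0,0,0],[0,0,0],0.012],[[0,0,0],[0,0,0],0.012]]' 40; python3 ang.py
python3 -m pendant '[[[0,0.002,0],[0,0,0],0.012],[[0,0,0],[0,0,0],0.012],[[0,0,0],[0,0,0],0.012]]' 40; python3 ang.py
```

```text
clock: 54.38
position: [0.6425, 0.1653, 0.0815]
ee_rot: [-3.137, -0.143, -0.007]
force: [6.9, 0.5, 3.3]
width: 0.189
[0.6424515  0.16525983 0.08145047] r 0.1864 ang 5.2 yaw 5.2 F [6.9 0.5 3.3] q7 -1.89
clock: 54.75
position: [0.6425, 0.1652, 0.0815]
ee_rot: [-3.135, -0.145, -0.007]
force: [7.8, 4.8, 1.8]
width: 0.188
[0.64246262 0.16518055 0.08146195] r 0.1864 ang 5.1 yaw 5.3 F [7.8 4.8 1.8] q7 -1.88
```

The bar is against the stop: the position holds while the force rises. I release and lift clear.

```bash
python3 -m pendant '[[[0,0.002,0],[0,0,0],0.012],[[0,0,0],[0,0,0],0.012],[[0,0,0],[0,0,0],0.04],[[0,0,0],[0,0,0],0.05],[[0,0,0],[0,0,0],0.05],[[0,0,0],[0,0,0],0.05],[[0,0,-0.04],[0,0,0],0.05],[[0,0,-0.05],[0,0,0],0.05],[[0,0,-0.05],[0,0,0],0.05]]' 40; python3 ang.py
python3 -m pendant '[[[-0.05,0,-0.02],[0,0,0],0.05],[[-0.05,0,-0.02],[0,0,0],0.05],[[-0.05,0,-0.02],[0,0,0],0.05],[[-0.03,0,0],[0,0,0],0.05],[[0,0,0],[0,0,0],0.05],[[0,0,0],[0,0,0],0.05]]' 40
python3 - <<'E'
from h import *
for n in("scene","wrist","side"):
    p,P,K,M=shot(n,n+"22.png"); Q=P.reshape(-1,3)
    b=Q[(Q[:,2]>.0625)&(Q[:,2]<.068)&(Q[:,1]>.12)&(Q[:,1]<.2)&(Q[:,0]>.49)&(Q[:,0]<.69)]
    h=Q[(Q[:,2]>.108)&(Q[:,2]<.12)&(Q[:,1]>.12)&(Q[:,1]<.22)&(Q[:,0]>.6)&(Q[:,0]<.68)]
    if len(b)>20:
        v=cv2.fitLine(b[:,:2].astype(np.float32),4,0,.01,.01).ravel(); print(n,"bar",len(b),"deg %.2f"%np.degrees(np.arctan(v[1]/v[0])))
    if len(h)>20:
        c=np.array(rect(h[:,:2])[0])/1000; d=c-[.4568,.1485]; print(" handle",c,"ang %.2f"%np.degrees(np.arctan2(d[1],d[0])))
E
```

```text
clock: 55.88
position: [0.6407, 0.1595, 0.2217]
ee_rot: [3.138, 0.139, -0.001]
force: [0.2, 0.3, 0.6]
width: 0.544
[0.64067276 0.15950128 0.22173822] r 0.1842 ang 3.4 yaw 5.1 F [0.2 0.3 0.6] q7 -1.86
clock: 56.62
position: [0.4623, 0.1438, 0.2805]
ee_rot: [3.139, 0.138, 0.001]
force: [0.3, -0.2, 0.1]
width: 0.543
scene bar 281 deg 5.60
 handle [0.64205402 0.16502258] ang 5.10
wrist bar 2378 deg 5.30
side bar 231 deg 5.08
 handle [0.63940277 0.16791055] ang 6.07
```

View pics/wrist22.png

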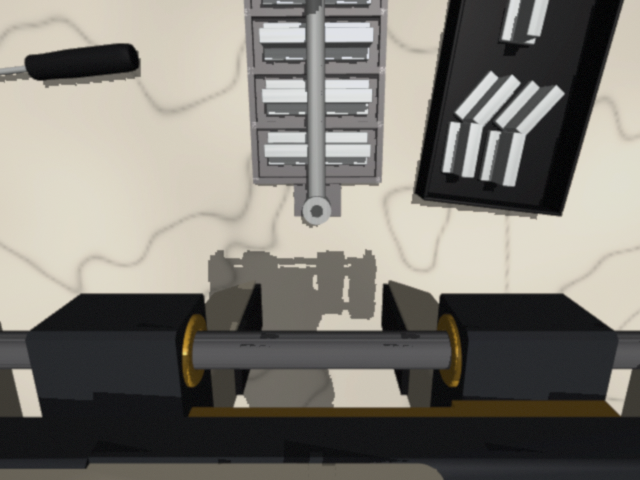

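View pics/scene22.png

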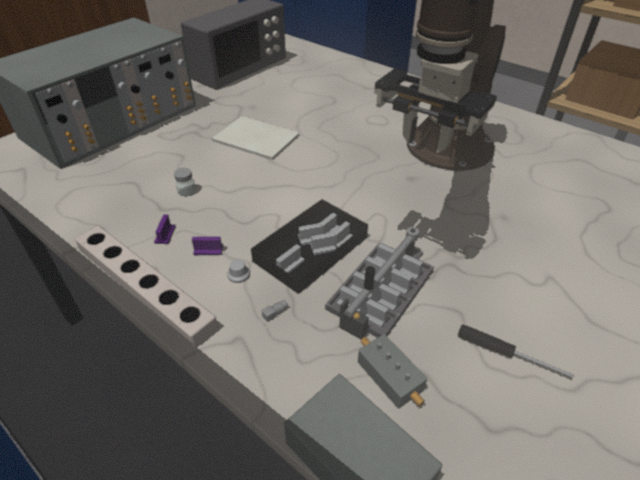

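The bar lies across all four rails, at 5.1–5.6° against the rack's 5.2°. One close look at the tip and the ball before handing in.

Run:
```python
from h import *
p,P,K,M=shot("scene"); cv2.imwrite("pics/crop23.png",cv2.resize(p[220:350,310:440,::-1],None,fx=4.5,fy=4.5,interpolation=cv2.INTER_CUBIC))
Q=P.reshape(-1,3)
Pd=shot("side")[1].reshape(-1,3)
for c in((508,152),(557,157),(606,162),(654,166)):
  for q in(Q,Pd):
    m=(abs(q[:,0]*1000-c[0])<20)&(abs(q[:,1]*1000-c[1])<56)&(abs(q[:,1]*1000-c[1])>16)&(q[:,2]>.038)&(q[:,2]<.05); print(c,m.sum(),q[m,2].mean().round(4),end=" ")
print()
```

```text
(508, 152) 173 0.0417 (508, 152) 76 0.0429 (557, 157) 184 0.0417 (557, 157) 72 0.0428 (606, 162) 167 0.0417 (606, 162) 78 0.0425 (654, 166) 212 0.0418 (654, 166) 65 0.0426
```

View pics/crop23.png

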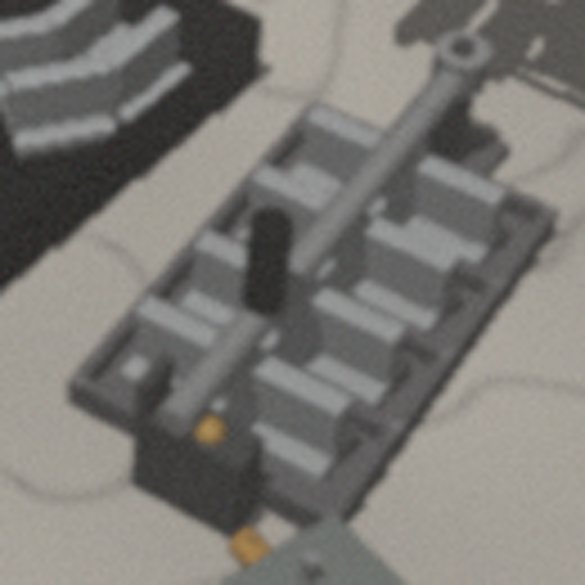

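The bar tip at (190,400) in the crop lies between the cheek at (155,385) and the ball at (210,430), so it is past the ball and against the cheek. I hand in.

```bash
python3 -c "
from cell import arm
print(arm.observe()['clock']); print(arm.sign_off())"
```

```text
56.875
the job is handed in; nothing more can be done
None
```

I sorted all seven parts, shut the keeper bar and handed the job in at 56.9 s of the 210 s allowed; no verdict was reported.

- **Scrap:** the grey short rail and both bent rails are in the black bin. I left the purple look-alikes alone.
- **Rack:** the four sound rails, each measured at 99.7–100.6 mm, lie flat in lanes 1–4. Their web tops read 43.2–43.4 mm from the wrist camera after placing, against 44 mm expected.
- **Keeper bar:** I swung it shut past the ball until it met the stop cheek. After release it read 5.1–5.6° in the three views, against the rack's 5.2°. The close crop shows the tip between the cheek and the ball.
- **Disagreements:** the side view put the handle about 1° further open than the scene view (6.1° against 5.1°). That fits the roughly 5 mm offset I saw between those two cameras from the start. The scene and side cameras also read the rail tops a little lower, at 41.7–42.9 mm.
- **Events and bystanders:** I saw no rail knocked aside and no grip slackening. The other things on the bench look unmoved in the last scene picture, but I did not measure them again.

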